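Clamp a planter slat in the drilling jig

TASK

The pale wooden planter slat lies loose in the grey drilling jig. Slide it gently fully home, flat on the jig board and touching all three steel locating pins, while the clamp is still open; then push the red toggle clamp handle down until it goes over centre and stays, without forcing it against its stop, so that the rubber pad holds the slat there. Let go, and leave everything else on the table where it is.

Things in the scene. Friction and masses are not known exactly. Their poses are not given: they have to be found in the camera images.
- jig: Fixed grey-painted board, 350 x 180 x 12 mm, flat on the table, placed and turned at random. Origin on its underside. +x runs from the toggle clamp to the slat (roughly to the robot's left), +y away from the two side pins (roughly towards the robot), z up. It spans x -165..185, y -85..95 mm. The steel clamp base stands on it at x -120..-40, y -25..25 mm
- slat_home (a point): Where the slat's centre is when it touches all three pins: jig x, y, z = (55, 0, 21) mm
- slat_center (a point): Centre of the loose pale wooden slat: 150 (x) x 60 (y) x 18 mm high, about 0.1 kg, lying on the jig board. It starts 10 to 40 mm from home towards both jig +x and +y and up to 0.15 rad askew, so it has to be slid towards jig -x (end pin) and -y (side pins). When home its axes are parallel to the jig's
- handle_pivot (a point): Axis (along jig y) on which the red handle turns, fixed in the jig at x, y, z = (-94, 0, 58) mm. As the handle goes down, a link swings the steel holding arm down on to the slat. Its travel to the stop is 0.85 to 1.3 rad. The handle's angle on its hub differs each time, so at the stop it lies between 0.05 rad below and 0.27 rad above level: centre and stop must be felt
- handle_grip (a point): Middle of the red handle grip, 90 mm from handle_pivot. The grip reaches from 50 to 115 mm from the pivot, 20 mm wide along jig y, 14 mm thick. Open, the handle rises 0.8 to 1.55 rad above level, from the pivot up and towards jig -x; it is pushed on the face that looks to the slat (in the end its upper face), towards jig -x and down; 25 mm or more is free beside it
- pad: Black rubber pad, 18 mm in diameter, spring-mounted under the holding arm. Origin at the centre of its lower face. Open, it stands more than 100 mm above the table near jig x -40..0; clamped, it presses the slat near jig x 6 mm with some 35 N. Over the last 0.5 rad the push needed on the grip rises to some 14 N, falls to nothing past centre (0.05 rad before the stop), then the stop is rigid
- slat: The pale slat itself: origin at the centre of its underside, x along its length, z up. Too much force: 40 N by the fingers on the slat, 27 N by the robot on clamp, pins or jig board. Let go before centre, the clamp springs open; past centre it stays
- green_pot: Green plastic pot, 150 mm across, 130 mm high, centre of its foot; leave alone
- dish_a: White shallow dish 130 x 130 x 18 mm; leave alone
- dish_b: White shallow dish 110 x 140 x 18 mm; leave alone
- spare_slat_a: Darker spare slat 150 x 60 x 18 mm, lying on the table; leave alone
- spare_slat_b: Another darker spare slat of the same size; leave alone
- screwdriver: Screwdriver lying on the table; leave alone
- jar: Glass jar with white cap, 60 mm across, 70 mm high; leave alone
- small_pot: Small terracotta-coloured pot, 80 mm across, 70 mm high; leave alone
- pin_end (a point): Steel end pin, at jig (-26, 0): 12 mm in diameter, 14 mm out of the board's top; this point is the centre of its top, 26 mm above the table
- pin_a (a point): Steel side pin, same size, at jig (10, -36) mm; centre of its top
- pin_b (a point): Other side pin, same size, at jig (120, -36) mm; centre of its top
Not all that is in view belongs to the job. Of the things shaped like the slat, the wooden one is meant.

How it is judged:
By the outcome, as a careful person would: the job done as asked, in the order asked, and still so for the second after the job is handed in, with the robot touching nothing.
It also fails if it takes over 72 s, if anything falls off the work surface, if the arm or the gripper's body presses on something with over 40 N, if the wrist force passes 120 N, or if a joint passes its speed limit or range.

ROBOT

A 6-joint arm with a two-finger parallel gripper is mounted at the origin on the work surface. World frame = base frame: x ahead of the robot, y to its left, z up, the work surface at z = 0. Lengths are in m, angles in rad, forces in N, time in s.
With the tool pointing down it reaches from about 0.3 to 0.825 m from the base axis. Payload 5.4 kg.
Tool frame: the origin (TCP) lies at the very end of the fingers, on their centre line; the grasp point (between the pads) lies 19 mm behind it; z points along the fingers, y is the direction in which the jaws open and shut (so a half turn about z gives the same grasp; the last joint's range is limited). The gripper opens to 92 mm and grips with 3 to 60 N. Pads are 20 mm wide; open, the fingers measure 128 mm over their backs; the gripper's body (75 mm by 189 mm) begins 69 mm behind the grasp point.
Start: joints at [-1.336, 0.158, 1.597, -0, 1.386, -0.21], TCP at [0.247, -0.519, 0.183] pointing down, gripper open.
Joint ranges: [-2.91, 2.91], [-0.94, 2.29], [0.18, 2.7], [-1.29, 4.43], [0.17, 2.64], [-3, 3]. Speed limits (rad/s): [2.57, 2.57, 3.14, 3.14, 3.14, 3.14].

INTERFACE

Orientations are given as [roll, pitch, yaw] about the fixed x, y, z axes, in that order (R = Rz(yaw) Ry(pitch) Rx(roll)).
In Python, from rig import arm, eyes, search_frame gives the robot as it stands.
- The arm moves only by the tool step_arm, never from a script. Its argument "series" is a list that holds one entry, the list of rows, each a list of 7 numbers: the finger opening in mm, from 0 to 91.9, then the shift along the tool's x, y, z in mm, then the turn, a rotation vector about the tool's x, y, z in degrees. A call has 1 to 10 rows; each row shifts and turns the commanded pose from where the row before left it, along the tool's axes as they then stand; what a row does not reach is not made up. A row lasts 1/12 s, in which the tool goes at most 41.7 mm and 7.16 degrees, less where a joint would pass 70% of its speed; a pose out of reach is approached as far as the arm can. A call is refused whole if a number of a shift passes 41.7 or a number of a turn 7.16, either way. A call with a gripper value outside its range is refused whole. The fingers move at their own pace and stop on an object; the grip force is fixed at half the most. Time passes only in rows, so rows that do not move let the fingers close. It gives the time, the measured TCP pose, the force and the opening at its end, in the units of the state.
- arm.sense(): the state, without advancing time (a new reading comes with each control period).
- eyes.capture(name): name is "scene" or "top" or "wrist"; returns a dict with "img" (400x640x3 uint8, red, green, blue), "fx", "fy", "cx", "cy" (pixels), "extrinsics" (4x4, takes a point from camera to world coordinates). Camera axes: x right, y down, z forward; pixel columns grow to the right and rows downward; lengths in m; the calibration is good to about 2 mm. A picture is of the moment at which its call begins. There is no depth.
- arm.sign_off(): hands the job in, once; it reports no verdict.
Trained networks look in a picture, given as the dict that the camera call returned (one of the last four; its "shot" number tells which), for a name from the list of things; names that differ only in an ending like _2 or _b are one class to them, and where a whole thing is asked for, a point or a joint stands for the part that bears it (a point fixed in the world has none). Each returns a list of dicts, best first, with "conf" (0 to 1); they miss things now and then, are a little off and sometimes report something else, mostly with a low value. They report only what shows in the picture. A call takes as long as a camera call. They do not tell look-alikes from the thing itself.
- search_frame(picture, target): "centre" ([x, y, z] in m, in world coordinates, good to about 4 mm: the middle of the surface that is visible of it).
The state is a dict: "t": time; "joint_positions": joint angles; "qvel": joint speeds; "tau": joint torques, N m; "eef_pos": TCP position; "orientation": TCP orientation; "contact_force": force on the tool from outside, world axes, zero at the start; "wrist_torque": the same for the moment, N m; "gripper_width": finger opening in m.
Only numpy, scipy, OpenCV 4.12 (cv2) and the standard library are available. Lean on these libraries where they do the work, as an engineer would, in place of code of your own. Each camera call takes 0.05 s, during which the arm holds its last target.

## Working session

There is one attempt and no reset: what is moved stays moved. The work goes in short steps, Python scripts to look and compute and a tool call to move; the robot and the scene stay as the last step left them, time stands still between calls to the robot, and variables do not carry over. Pictures are saved under pics/ and viewed, and the job is handed in when it is done.

Besides the shell and the picture viewer there is one more tool, called after ">>>" by a JSON object that holds its "name" and its "arguments", one argument or row to a line. step_arm: Moves the arm, as the interface text tells. Its arguments: {"type":"object","properties":{"series":{"type":"array"}},"required":["series"]}

```bash
ls; mkdir -p pics; python3 - <<'E'
from rig import arm, eyes, search_frame
import cv2, numpy as np
s=arm.sense(); print({k:np.round(v,3).tolist() for k,v in s.items()})
for n in ["scene","top"]:
    d=eyes.capture(n); cv2.imwrite(f"pics/{n}0.png",d["img"][:,:,::-1])
    print(n,d["fx"],d["cx"],d["cy"],np.round(d["extrinsics"],3).tolist())
    for t in ["pin_end","pin_a","slat_center","handle_grip","handle_pivot","pad","jig","slat"]:
        print(t,[(np.round(r["centre"],4).tolist(),round(r["conf"],2)) for r in search_frame(d,t)][:4])
print(arm.sense()["t"])
E
```

```text
pics
{'t': 0.0, 'joint_positions': [-1.336, 0.159, 1.598, -0.0, 1.386, -0.21], 'qvel': [0.0, 0.001, -0.0, -0.002, 0.001, -0.0], 'tau': [-0.0, -38.557, -32.211, 0.07, 0.038, -0.0], 'eef_pos': [0.247, -0.518, 0.182], 'orientation': [-3.14, -0.0, 0.445], 'contact_force': [-0.149, -1.357, 0.152], 'wrist_torque': [0.003, 0.038, 0.032], 'gripper_width': 0.092}
scene 460.61589742360303 320.8364393850856 202.58091735328426 [[0.873, 0.284, -0.397, 1.058], [0.488, -0.483, 0.727, -1.01], [0.015, -0.828, -0.561, 0.869], [0.0, 0.0, 0.0, 1.0]]
pin_end [([0.5469, -0.0846, 0.0094], 0.79)]
pin_a [([0.5489, -0.0884, 0.0134], 0.98)]
slat_center [([0.422, -0.3422, 0.0139], 0.74), ([0.1946, -0.3472, 0.0156], 0.65), ([0.3303, 0.242, 0.0191], 0.63), ([0.5624, 0.0361, 0.0314], 0.57)]
handle_grip [([0.5192, -0.1488, 0.1268], 0.47)]
handle_pivot [([0.5505, -0.0903, 0.0124], 0.86)]
pad []
jig [([0.5489, -0.084, 0.013], 0.7)]
slat [([0.3285, 0.2406, 0.0212], 0.95), ([0.4213, -0.3448, 0.0155], 0.81), ([0.5616, 0.0326, 0.0299], 0.73), ([0.1964, -0.3425, 0.0205], 0.58)]
top 455.0086200166883 311.41611000733474 202.04843165103205 [[0.003, -0.998, 0.067, 0.387], [-1.0, -0.003, -0.0, -0.04], [0.001, -0.067, -0.998, 1.727], [0.0, 0.0, 0.0, 1.0]]
pin_end [([0.537, -0.0379, 0.0113], 0.72)]
pin_a [([0.5384, -0.0381, 0.0143], 0.88)]
slat_center [([0.5545, 0.0441, 0.0301], 0.87), ([0.1893, -0.3312, 0.0186], 0.83), ([0.4128, -0.3299, 0.017], 0.73), ([0.3216, 0.2554, 0.0201], 0.56)]
handle_grip [([0.511, -0.1446, 0.1336], 0.52)]
handle_pivot [([0.5348, -0.0428, 0.009], 0.69), ([0.6873, -0.4581, 0.032], 0.69)]
pad []
jig [([0.5377, -0.0352, 0.0167], 0.97)]
slat [([0.185, -0.3316, 0.0184], 0.8), ([0.3145, 0.2526, 0.0164], 0.77), ([0.5367, -0.0382, 0.0165], 0.73), ([0.5551, 0.0511, 0.0324], 0.59)]
0.9
```

```bash
python3 - <<'E'
import cv2
a=cv2.imread("pics/top0.png"); b=cv2.imread("pics/scene0.png")
cv2.imwrite("pics/top0c.png",cv2.resize(a[80:240,230:430],None,fx=4,fy=4,interpolation=cv2.INTER_CUBIC)[:600])
cv2.imwrite("pics/scene0c.png",cv2.resize(b[80:280,180:440],None,fx=3,fy=3,interpolation=cv2.INTER_CUBIC))
E
```

```text
(no output)
```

View pics/top0.png

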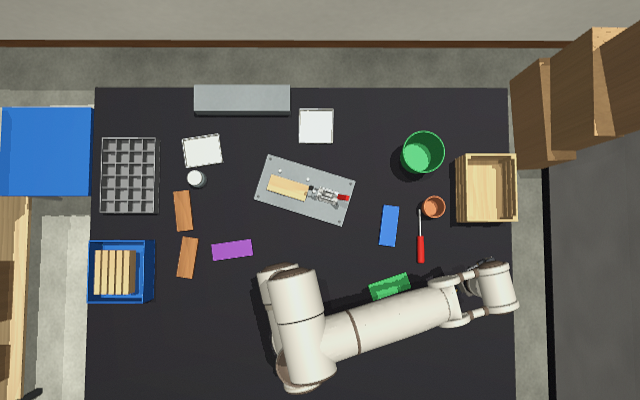

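View pics/scene0.png

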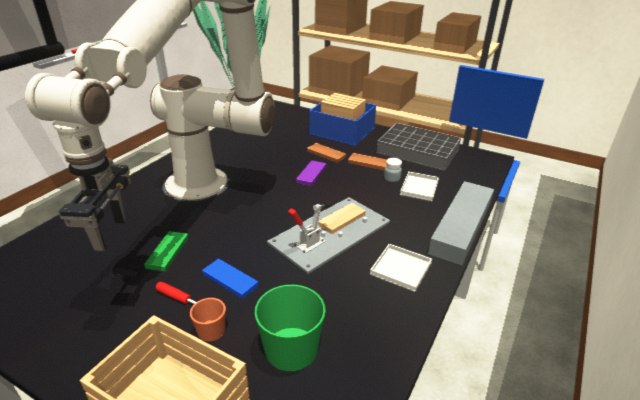

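```bash
sleep 1
```

```text
(no output)
```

View pics/top0c.png

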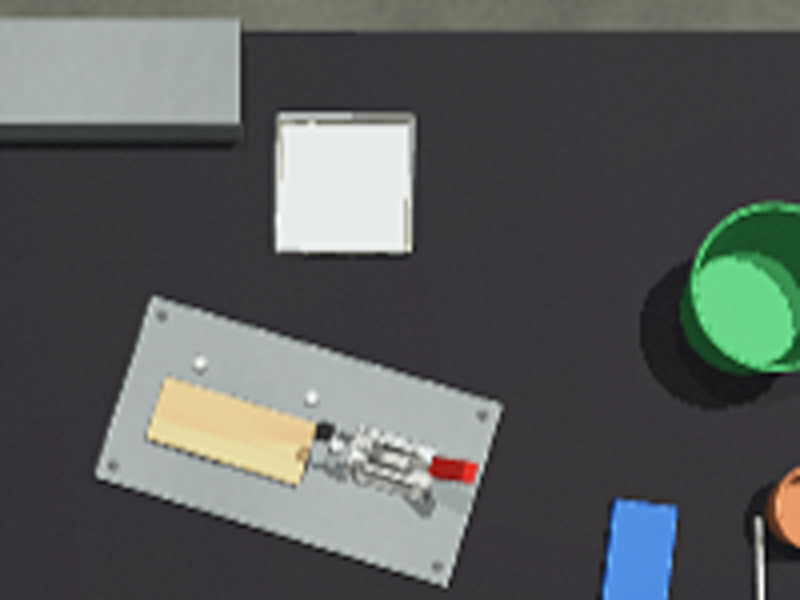

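View pics/scene0c.png

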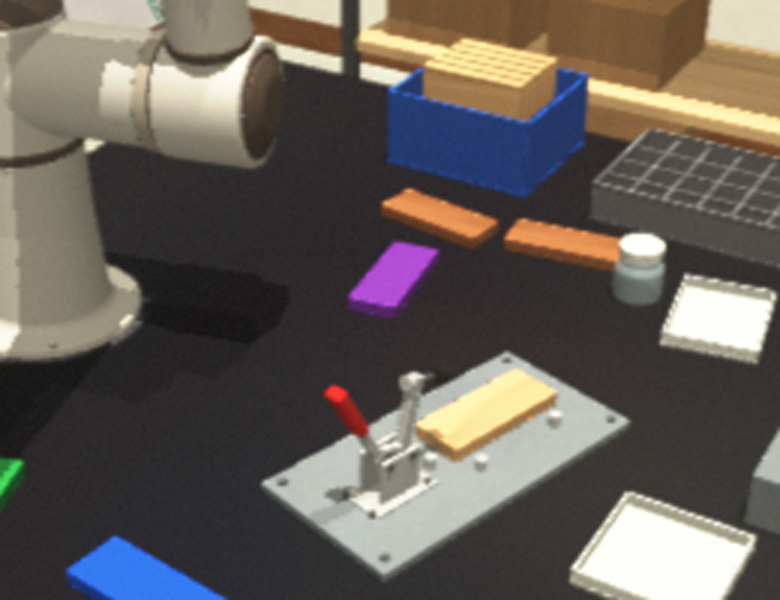

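```bash
cat > h.py <<'E'
import numpy as np, cv2
from scipy.optimize import least_squares
def proj(d,P):
    E=np.array(d["extrinsics"]); P=np.atleast_2d(P)
    c=(P-E[:3,3])@E[:3,:3]
    return np.c_[d["fx"]*c[:,0]/c[:,2]+d["cx"], d["fy"]*c[:,1]/c[:,2]+d["cy"]]
def ray(d,uv,z):
    E=np.array(d["extrinsics"]); uv=np.atleast_2d(uv).astype(float)
    r=np.c_[(uv[:,0]-d["cx"])/d["fx"],(uv[:,1]-d["cy"])/d["fy"],np.ones(len(uv))]@E[:3,:3].T
    return E[:3,3]+r*((z-E[2,3])/r[:,2])[:,None]
def jw(j,p): # j=(x,y,yaw); jig->world
    p=np.atleast_2d(p).astype(float); c,s=np.cos(j[2]),np.sin(j[2])
    return np.c_[j[0]+c*p[:,0]-s*p[:,1], j[1]+s*p[:,0]+c*p[:,1], p[:,2]]
def wj(j,p):
    p=np.atleast_2d(p).astype(float); c,s=np.cos(j[2]),np.sin(j[2]); x=p[:,0]-j[0]; y=p[:,1]-j[1]
    return np.c_[c*x+s*y,-s*x+c*y,p[:,2]]
CORN=np.array([[-165,-85,12],[185,-85,12],[185,95,12],[-165,95,12]])/1000.
def samp(mask_f,poly,n=20):
    pass
def edges(mask, q):
    """fit lines to hull edges near the 4 corner guess q -> refined corners"""
    cs,_=cv2.findContours(mask,cv2.RETR_EXTERNAL,cv2.CHAIN_APPROX_NONE)
    c=max(cs,key=cv2.contourArea)[:,0,:].astype(np.float32)
    L=[]
    for i in range(4):
        a,b=q[i],q[(i+1)%4]; t=(b-a)/np.linalg.norm(b-a); n=np.array([-t[1],t[0]])
        s=(c-a)@t; e=(c-a)@n; k=(s>.1*np.linalg.norm(b-a))&(s<.9*np.linalg.norm(b-a))&(abs(e)<4)
        v=cv2.fitLine(c[k].astype(np.float32),cv2.DIST_HUBER,0,.01,.01).ravel()
        L.append(v)
    out=[]
    for i in range(4):
        a,b=L[i-1],L[i]
        k=np.linalg.solve(np.c_[a[:2],-b[:2]],b[2:]-a[2:]); out.append(a[2:]+k[0]*a[:2])
    return np.array(out)
E
python3 - <<'E'
from rig import arm, eyes
from h import *
import pickle
D={}
for n in ["scene","top"]:
    d=eyes.capture(n); D[n]=d
pickle.dump(D,open("d0.pkl","wb"))
d=D["top"]; hsv=cv2.cvtColor(d["img"],cv2.COLOR_RGB2HSV)
m=((hsv[...,2]>100)).astype(np.uint8)
n,l,st,ce=cv2.connectedComponentsWithStats(m)
k=l[165,290]; print(st[k])
mm=((l==k)*255).astype(np.uint8)
mm=cv2.morphologyEx(mm,cv2.MORPH_CLOSE,np.ones((3,3)))
hull=np.array([[267.5,154],[355,181],[341.5,226.5],[254,199]],float)
c=edges(mm,hull); print(c)
W=ray(d,c,.012); print(W.round(4)); 
print([np.linalg.norm(W[i]-W[i-1]).round(4) for i in range(4)])
# order: jig +x left(image), -y top. corner 267,154: (185,-85); 355,181: (-165,-85); (-165,95); (185,95)
M=CORN[[1,0,3,2]]
r=least_squares(lambda j:(jw(j,M)-W)[:,:2].ravel(),[.53,-.04,1.8]); print(r.x,(r.fun*1000).round(1))
for p in [(-26,0,26),(10,-36,26),(120,-36,26)]:
    P=jw(r.x,np.array(p)/1000.); print(p,P.round(4),proj(d,P).round(1),proj(D["scene"],P).round(1))
print(proj(D["scene"],jw(r.x,M)).round(1))
E
```

```text
[ 254  154  102   73 4396]
[[268.03952 153.77887]
 [354.87506 180.70892]
 [341.03903 225.84634]
 [253.24033 198.36293]]
[[ 0.686   0.1247  0.012 ]
 [ 0.584  -0.2054  0.012 ]
 [ 0.4129 -0.1527  0.012 ]
 [ 0.5157  0.179   0.012 ]]
[np.float64(0.1788), np.float64(0.3455), np.float64(0.179), np.float64(0.3473)]
[ 0.55147692 -0.02463956  1.26981362] [ 1.5  2.2 -0.2 -2.  -1.1 -1.3 -0.1  1.2]
(-26, 0, 26) [[ 0.5438 -0.0495  0.026 ]] [[313.7 190.8]] [[323.4 231.9]]
(10, -36, 26) [[ 0.5888 -0.0258  0.026 ]] [[307.5 178.9]] [[340.4 232.4]]
(120, -36, 26) [[0.6214 0.0793 0.026 ]] [[279.6 170.2]] [[365.1 217.8]]
[[390.2 220. ]
 [308.  271.3]
 [267.  240.6]
 [348.8 196.7]]
```

>>> {"name": "step_arm", "arguments": {
  "series": [
    [[91,0,0,-20,0,0,7.1],[91,0,0,-20,0,0,7.1],[91,0,0,-20,0,0,7.1],[91,0,0,-20,0,0,7.1],[91,0,0,-20,0,0,7.1],[91,0,0,-20,0,0,7.1]]
  ]
}}

```text
t: 1.5
eef_pos: [0.2474, -0.5189, 0.304]
orientation: [3.142, -0.0, -0.305]
contact_force: [-1.0, -0.5, -0.2]
gripper_width: 0.0908
```

>>> {"name": "step_arm", "arguments": {
  "series": [
    [[91,4,-30,0,0,0,0],[91,4,-30,0,0,0,0],[91,4,-30,0,0,0,0],[91,4,-30,0,0,0,0],[91,4,-30,0,0,0,0],[91,4,-30,0,0,0,0],[91,4,-30,0,0,0,0],[91,4,-30,0,0,0,0],[91,4,-30,0,0,0,0],[91,4,-30,0,0,0,0]]
  ]
}}

```text
t: 2.33
eef_pos: [0.3743, -0.2427, 0.3031]
orientation: [3.141, -0.0, -0.299]
contact_force: [0.5, 0.7, 1.0]
gripper_width: 0.0909
```

>>> {"name": "step_arm", "arguments": {
  "series": [
    [[91,4,-30,0,0,0,0],[91,4,-30,0,0,0,0],[91,4,-30,0,0,0,0],[91,4,-30,0,0,0,0],[91,4,-30,0,0,0,0],[91,4,-30,0,0,0,0],[91,4,-30,0,0,0,0],[91,4,-30,0,0,0,0],[91,4,-30,0,0,0,0],[91,0,0,0,0,0,0]]
  ]
}}

```text
t: 3.17
eef_pos: [0.4887, 0.0075, 0.3029]
orientation: [-3.139, 0.0, -0.294]
contact_force: [0.4, 1.1, -0.2]
gripper_width: 0.0914
```

```bash
python3 - <<'E'
from rig import arm, eyes
from h import *
import pickle
D={n:eyes.capture(n) for n in ["wrist","scene"]}
pickle.dump(D,open("d1.pkl","wb"))
for n in D: cv2.imwrite(f"pics/{n}1.png",D[n]["img"][:,:,::-1])
s=arm.sense(); print({k:np.round(v,3).tolist() for k,v in s.items()})
print(np.round(D["wrist"]["extrinsics"],3),D["wrist"]["fx"])
E
```

```text
{'t': 3.267, 'joint_positions': [-0.24, -0.124, 1.65, -0.0, 1.616, 1.627], 'qvel': [-0.041, -0.014, 0.011, -0.005, 0.0, -0.004], 'tau': [1.287, -28.403, -33.74, 0.147, -0.091, 0.063], 'eef_pos': [0.488, 0.004, 0.303], 'orientation': [3.141, 0.0, -0.296], 'contact_force': [0.188, -0.454, -0.238], 'wrist_torque': [0.067, -0.029, 0.047], 'gripper_width': 0.091}
[[-0.29  -0.919 -0.266  0.564]
 [-0.957  0.277  0.084 -0.016]
 [-0.003  0.279 -0.96   0.504]
 [ 0.     0.     0.     1.   ]] 275.3069363278482
```

View pics/wrist1.png

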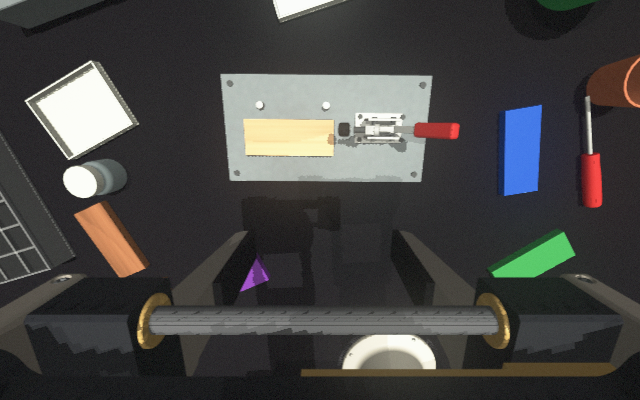

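```bash
cat > fit.py <<'E'
from h import *
def fitj(d,j0,thr=90,show=None):
    hsv=cv2.cvtColor(d["img"],cv2.COLOR_RGB2HSV)
    q=proj(d,jw(j0,CORN)); 
    roi=np.zeros(hsv.shape[:2],np.uint8); c=q.mean(0)
    cv2.fillConvexPoly(roi,np.round(c+(q-c)*1.06).astype(np.int32),1)
    m=((hsv[...,2]>thr)&(hsv[...,1]<60)).astype(np.uint8)*roi*255
    m=cv2.morphologyEx(m,cv2.MORPH_CLOSE,np.ones((3,3)))
    c4=edges(m,q); W=ray(d,c4,.012)
    r=least_squares(lambda j:(jw(j,CORN)-W)[:,:2].ravel(),j0)
    return r.x,(r.fun*1000).round(1)
def fits(d,j,s0):
    """slat pose in jig frame (x,y,yaw) from its pale top, z=30 mm"""
    hsv=cv2.cvtColor(d["img"],cv2.COLOR_RGB2HSV)
    T=np.array([[-75,-30],[75,-30],[75,30],[-75,30]])/1000.
    def cor(s):
        c,n=np.cos(s[2]),np.sin(s[2]); p=T@np.array([[c,n],[-n,c]])+s[:2]
        return np.c_[p,np.full(4,.030)]
    q=proj(d,jw(j,cor(s0))); c=q.mean(0); roi=np.zeros(hsv.shape[:2],np.uint8)
    cv2.fillConvexPoly(roi,np.round(c+(q-c)*1.5).astype(np.int32),1)
    m=((hsv[...,0]>12)&(hsv[...,0]<28)&(hsv[...,1]>55)&(hsv[...,2]>150)).astype(np.uint8)*roi*255
    m=cv2.morphologyEx(m,cv2.MORPH_CLOSE,np.ones((5,5)))
    cs,_=cv2.findContours(m,cv2.RETR_EXTERNAL,cv2.CHAIN_APPROX_NONE); cc=max(cs,key=cv2.contourArea)
    b=cv2.boxPoints(cv2.minAreaRect(cc))
    # order to model by nearest rotation
    best=min((np.abs(np.roll(bb,k,0)-q).sum(),k,o) for o,bb in enumerate([b,b[::-1]]) for k in range(4))
    b=np.roll([b,b[::-1]][best[2]],best[1],0)
    try: b=edges(m,b)
    except Exception as e: print("edge",e)
    P=wj(j,ray(d,b,.030))
    r=least_squares(lambda s:(cor(s)-P)[:,:2].ravel(),s0)
    return r.x,(r.fun*1000).round(1),b
E
python3 - <<'E'
from fit import *
import pickle
j0=[.5515,-.0246,1.27]
D1=pickle.load(open("d1.pkl","rb"));D0=pickle.load(open("d0.pkl","rb"))
for n,d in [("w1",D1["wrist"]),("s1",D1["scene"]),("t0",D0["top"]),("s0",D0["scene"])]:
    try:
        j,e=fitj(d,j0); print(n,j.round(4),e)
        s,e2,b=fits(d,j,[.08,.02,0]); print("  slat",s.round(4),e2)
    except Exception as ex: print(n,ex)
w=D1["wrist"]
j,_=fitj(w,j0)
for p in [(-26,0,26),(10,-36,26),(120,-36,26),(-94,0,58)]: print(p,proj(w,jw(j,np.array(p)/1000.)).round(1))
cv2.imwrite("pics/w1c.png",cv2.resize(w["img"][60:195,210:470,::-1],None,fx=3,fy=3,interpolation=cv2.INTER_CUBIC))
s=D1["scene"]["img"][160:290,240:410,::-1]; cv2.imwrite("pics/s1c.png",cv2.resize(s,None,fx=4.5,fy=4.5,interpolation=cv2.INTER_CUBIC))
E
```

```text
w1 [ 0.5513 -0.0246  1.2684] [ 0.9 -1.5  1.5  0.6 -1.   1.5 -1.4 -0.6]
  slat [0.0712 0.0165 0.0082] [-1.1 -0.5  1.3 -0.5  0.4  0.5 -0.5  0.5]
s1 [ 0.552  -0.0267  1.2728] [-0.8  1.9 -2.8 -0.5  2.1 -2.3  1.5  0.8]
  slat [ 0.0669  0.0117 -0.0394] [  8.2   6.7   2.8   2.1 -16.3  -5.8   5.2  -3. ]
t0 [ 0.5516 -0.0247  1.2695] [-0.1 -2.1  1.1  2.2  0.1  1.  -1.1 -1.1]
  slat [ 0.0714  0.0175 -0.0066] [-1.1 -1.2  2.6 -1.2  1.2  0.6 -2.7  1.8]
s0 [ 0.5519 -0.0264  1.2701] [-0.7  2.2 -2.4 -0.6  2.  -1.7  1.   0.1]
  slat [ 0.0679  0.0121 -0.0257] [  2.3   6.5   1.7   3.4 -12.1  -4.7   8.1  -5.2]
(-26, 0, 26) [[346.8 127.6]]
(10, -36, 26) [[325.6 104.7]]
(120, -36, 26) [[258.6 104.2]]
(-94, 0, 58) [[391.9 128.4]]
```

View pics/w1c.png

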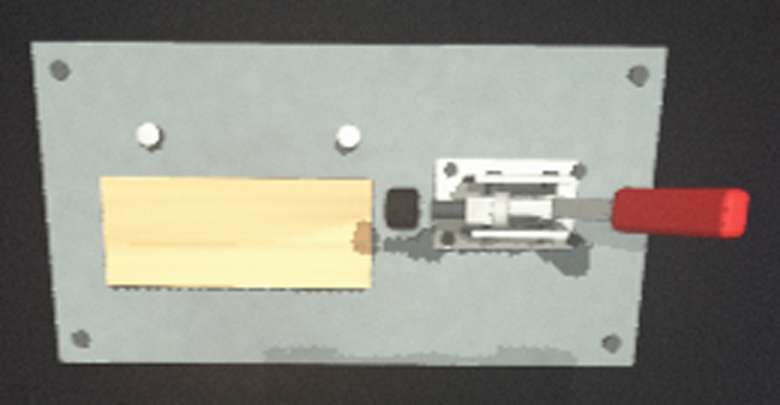

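View pics/s1c.png

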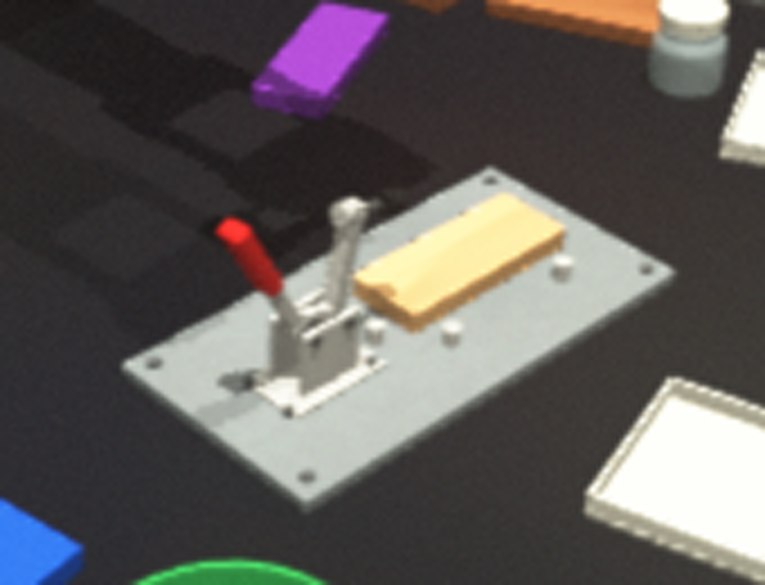

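>>> {"name": "step_arm", "arguments": {
  "series": [
    [[60,-1,-8.3,22,0,0,0],[60,-1,-8.3,25,0,0,0],[60,-1,-8.3,25,0,0,0],[60,-1,-8.3,25,0,0,0],[60,-1,-8.3,25,0,0,0],[60,-1,-8.3,25,0,0,0],[60,-1,-8.3,25,0,0,0],[60,0,-8,20,0,0,0],[60,0,0,0,0,7.1,0],[60,0,0,0,0,7.1,0]]
  ]
}}

```text
t: 4.1
eef_pos: [0.5, 0.0668, 0.1074]
orientation: [3.14, -0.246, -0.301]
contact_force: [-1.2, -0.3, 1.4]
gripper_width: 0.06
```

```bash
cat > st.py <<'E'
from rig import arm
from h import *
from scipy.spatial.transform import Rotation as R
J=[.5513,-.0250,1.269]
def st(pr=True):
    s=arm.sense(); Rm=R.from_euler("xyz",s["orientation"]).as_matrix()
    p=wj(J,s["eef_pos"])[0]*1000
    f=np.array(s["contact_force"]); c,n=np.cos(J[2]),np.sin(J[2])
    fj=np.array([c*f[0]+n*f[1],-n*f[0]+c*f[1],f[2]])
    Rj=R.from_euler("z",-J[2]).as_matrix()@Rm
    if pr: print("t",round(s["t"],2),"jig tcp",p.round(1),"Fjig",fj.round(1),"w",s["gripper_width"].__round__(4)); print(Rj.round(3)) if pr=="R" else 0
    return s,p,Rj
def togo(goal):
    s,p,Rj=st("R"); print("tool shift mm",((np.array(goal)-p)@Rj).round(1), np.round(s["joint_positions"],2))
E
python3 -c "
from st import *
togo([75,76,19])"
```

```text
t 4.1 jig tcp [ 72.4  76.2 107.4] Fjig [-0.7  1.1  1.4] w 0.06
[[ 0.001 -1.    -0.002]
 [-0.97  -0.001 -0.243]
 [ 0.243  0.002 -0.97 ]]
tool shift mm [-21.3  -2.8  85.8] [-0.07 -0.15  2.08 -0.07  0.97  1.84]
```

>>> {"name": "step_arm", "arguments": {
  "series": [
    [[60,-5,-1,18,0,0,0],[60,-5,-1,18,0,0,0],[60,-5,-0.8,18,0,0,0],[60,-4,0,15,0,0,0],[60,-2,0,10,0,0,0],[60,0,0,0,0,0,0],[60,0,0,0,0,0,0]]
  ]
}}

```text
t: 4.68
eef_pos: [0.5004, 0.0707, 0.0293]
orientation: [3.141, -0.247, -0.3]
contact_force: [0.1, -0.3, 0.6]
gripper_width: 0.0601
```

```bash
python3 -c "
from st import *
togo([75,62,19])"
```

```text
t 4.68 jig tcp [76.2 77.1 29.3] Fjig [-0.3 -0.2  0.6] w 0.0601
[[ 0.002 -1.     0.   ]
 [-0.97  -0.002 -0.245]
 [ 0.245  0.    -0.97 ]]
tool shift mm [12.1  1.3 13.7] [-0.06 -0.02  2.14 -0.08  0.78  1.87]
```

>>> {"name": "step_arm", "arguments": {
  "series": [
    [[60,6,0.7,7,0,0,0],[60,6,0.6,6.7,0,0,0],[60,0,0,0,0,0,0],[60,0,0,0,0,0,0]]
  ]
}}

```text
t: 5.02
eef_pos: [0.5152, 0.0655, 0.02]
orientation: [-3.141, -0.249, -0.299]
contact_force: [-0.3, 0.0, 0.5]
gripper_width: 0.0597
```

```bash
python3 - <<'E'
from st import *
from rig import eyes
togo([75,41,19])
d=eyes.capture("wrist"); cv2.imwrite("pics/w2.png",d["img"][:,:,::-1])
E
```

```text
t 5.02 jig tcp [75.7 61.4 20. ] Fjig [-0.1  0.3  0.5] w 0.0597
[[ 0.002 -1.     0.001]
 [-0.969 -0.002 -0.247]
 [ 0.247 -0.    -0.969]]
tool shift mm [19.5  0.7  6. ] [-0.07  0.04  2.11 -0.08  0.76  1.86]
```

View pics/w2.png

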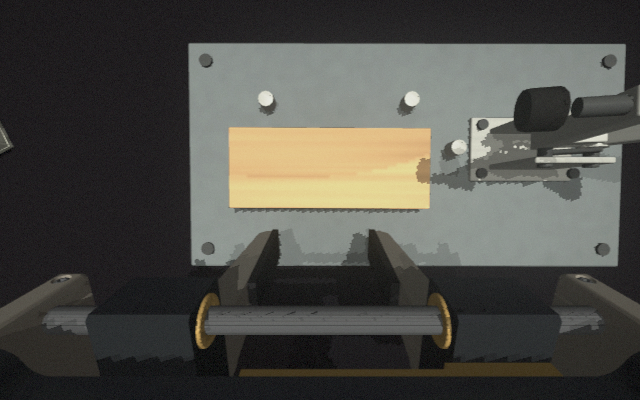

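>>> {"name": "step_arm", "arguments": {
  "series": [
    [[60,1.9,0,0.5,0,0,0],[60,1.9,0,0.5,0,0,0],[60,1.9,0,0.5,0,0,0],[60,1.9,0,0.5,0,0,0],[60,1.9,0,0.5,0,0,0],[60,1.9,0,0.5,0,0,0],[60,1.9,0,0.5,0,0,0],[60,1.9,0,0.5,0,0,0],[60,0,0,0,0,0,0]]
  ]
}}

```text
t: 5.82
eef_pos: [0.5298, 0.0611, 0.0189]
orientation: [-3.142, -0.248, -0.299]
contact_force: [0.1, -0.4, 0.3]
gripper_width: 0.0603
```

```bash
python3 - <<'E'
from st import *
from rig import eyes
st()
d=eyes.capture("wrist"); cv2.imwrite("pics/w3.png",d["img"][:,:,::-1])
from fit import *
print(fits(d,J,[.071,.01,0])[:2])
for p in [(10,-36,26),(120,-36,26),(-26,0,26)]: print(p,proj(d,jw(J,np.array(p)/1000.)).round(1))
E
```

```text
t 5.82 jig tcp [75.8 46.1 18.9] Fjig [-0.4 -0.2  0.3] w 0.0603
(array([0.07195292, 0.01651842, 0.0028851 ]), array([-0.8, -0.6,  0.6, -0.5,  1.3,  0.6, -1.1,  0.5]))
(10, -36, 26) [[412.3 117.9]]
(120, -36, 26) [[264.7 117.6]]
(-26, 0, 26) [[459.7 166.5]]
```

View pics/w3.png

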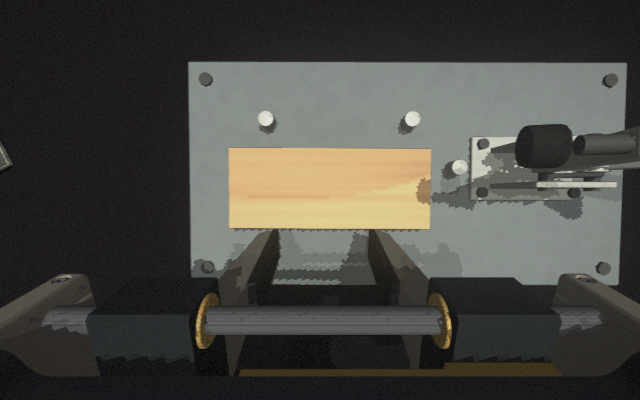

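>>> {"name": "step_arm", "arguments": {
  "series": [
    [[60,1.9,0,0.5,0,0,0],[60,1.9,0,0.5,0,0,0],[60,1.9,0,0.5,0,0,0],[60,1.9,0,0.5,0,0,0],[60,0,0,0,0,0,0]]
  ]
}}

```text
t: 6.28
eef_pos: [0.5374, 0.0588, 0.0188]
orientation: [-3.142, -0.248, -0.299]
contact_force: [0.3, 0.4, 0.5]
gripper_width: 0.06
```

```bash
cat > look.py <<'E'
from st import *
from rig import eyes
from fit import *
import sys
st()
d=eyes.capture("wrist"); cv2.imwrite(f"pics/{sys.argv[1]}.png",d["img"][:,:,::-1])
r=fits(d,J,[.065,.005,0]); print("slat",(r[0]*[1000,1000,1000]).round(1),r[1])
E
python3 look.py w4
```

```text
t 6.28 jig tcp [75.9 38.2 18.8] Fjig [ 0.5 -0.1  0.5] w 0.06
slat [71.8 16.4 -0.6] [-0.9 -0.6  1.2 -1.   0.7  0.9 -1.1  0.7]
```

View pics/w4.png

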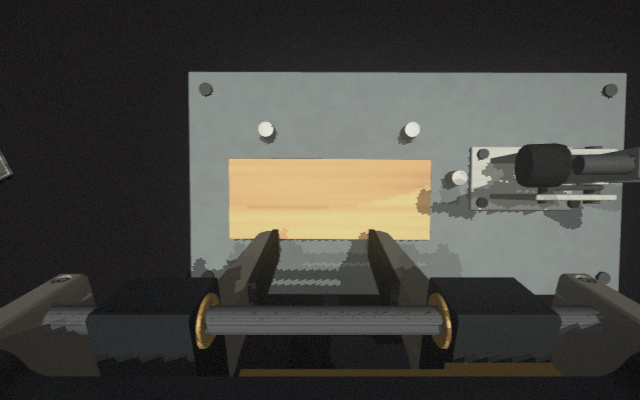

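```bash
python3 - <<'E'
from st import *
from rig import eyes
d=eyes.capture("wrist")
s,p,Rj=st()
Rm=R.from_euler("xyz",s["orientation"]).as_matrix()
for t in [(0,30,0),(0,-30,0),(10,30,0),(10,-30,0),(-10,30,0),(10,30,-10),(10,48,0),(0,30,-19)]:
    print(t,proj(d,np.array(s["eef_pos"])+Rm@(np.array(t)/1000)).round(1))
cv2.imwrite("pics/w4c.png",cv2.resize(d["img"][140:300,200:440,::-1],None,fx=3.3,fy=3.3,interpolation=cv2.INTER_CUBIC))
d=eyes.capture("scene")
cv2.imwrite("pics/s4c.png",cv2.resize(d["img"][140:290,240:440,::-1],None,fx=4,fy=4,interpolation=cv2.INTER_CUBIC))
E
```

```text
t 6.38 jig tcp [75.8 38.6 18.7] Fjig [-0.3 -0.2  0.5] w 0.0604
(0, 30, 0) [[362.1 226.5]]
(0, -30, 0) [[285.3 226.5]]
(10, 30, 0) [[362.6 214.4]]
(10, -30, 0) [[284.8 214.4]]
(-10, 30, 0) [[361.6 238.3]]
(10, 30, -10) [[364.4 218.8]]
(10, 48, 0) [[385.9 214.4]]
(0, 30, -19) [[365.6 236.2]]
```

View pics/w4c.png

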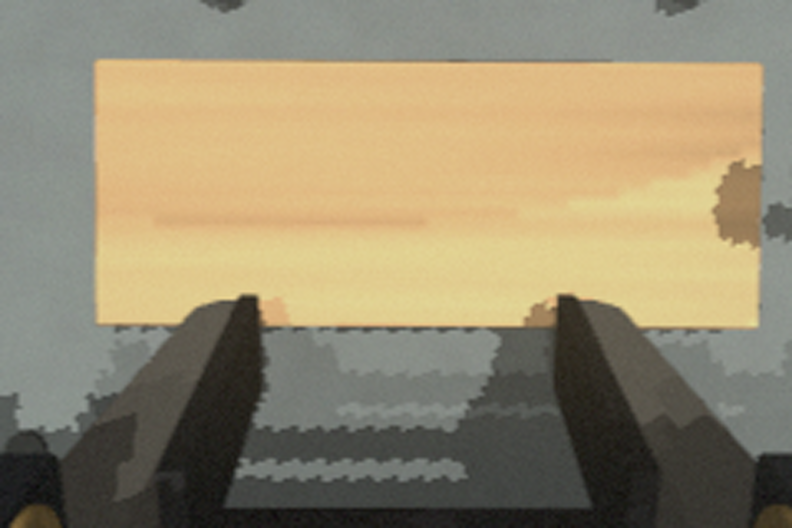

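View pics/s4c.png

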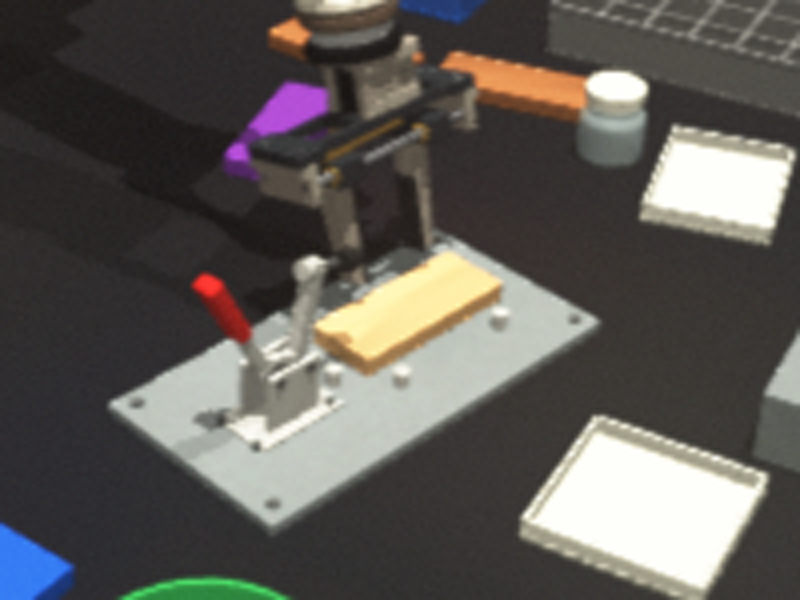

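```bash
python3 - <<'E'
from st import *
from rig import eyes
d=eyes.capture("scene")
s,p,Rj=st()
Rm=R.from_euler("xyz",s["orientation"]).as_matrix()
im=cv2.resize(d["img"][130:250,270:400,::-1],None,fx=5,fy=5,interpolation=cv2.INTER_CUBIC)
for z,c in [(0,(0,0,255)),(-10,(0,255,255)),(-20,(0,255,0)),(-30,(255,0,0))]:
  for t in [(0,30,z),(0,48,z),(0,-30,z),(0,-48,z),(10,39,z),(10,-39,z)]:
    q=proj(d,np.array(s["eef_pos"])+Rm@(np.array(t)/1000))[0]
    cv2.circle(im,tuple(np.round((q-[270,130]+.5)*5).astype(int).tolist()),3,c,-1)
cv2.imwrite("pics/s5c.png",im)
E
```

```text
t 6.48 jig tcp [75.9 38.8 18.6] Fjig [-0.2  0.7  0.3] w 0.0599
```

View pics/s5c.png

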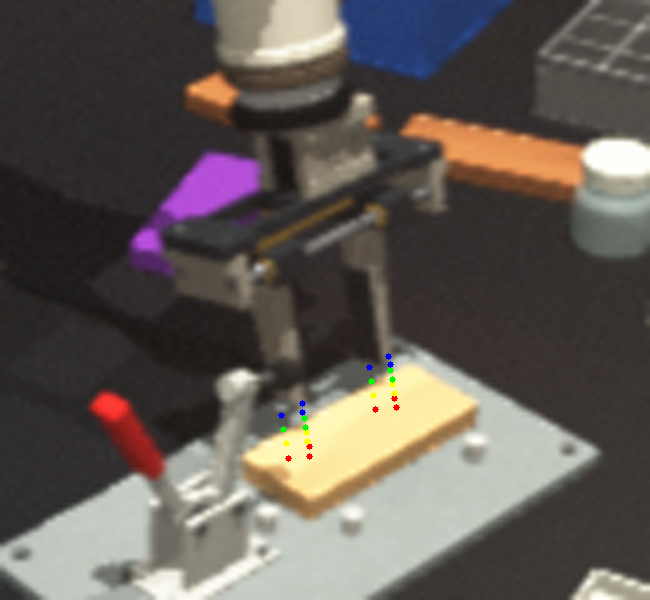

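```bash
python3 - <<'E'
from st import *
from rig import eyes
d=eyes.capture("wrist")
s,p,Rj=st()
Rm=R.from_euler("xyz",s["orientation"]).as_matrix()
T=np.array(d["extrinsics"]); E=Rm.T@(T[:3,3]-s["eef_pos"]); print("cam in tool",(E*1000).round(1)); print((Rm.T@T[:3,:3]).round(3))
def f(v):
    pts=[[v[0],h,v[1]] for h in (.030,-.030)]
    return (proj(d,np.array(s["eef_pos"])+np.array(pts)@Rm.T)-[[368,229.4],[278,229.4]]).ravel()
r=least_squares(f,[0,-.01],x_scale=.01); print(r.x*1000,r.fun)
E
```

```text
t 6.53 jig tcp [75.9 38.8 18.7] Fjig [-0.6 -1.3  0. ] w 0.0602
cam in tool [ 7.860e+01 -2.000e-01 -2.012e+02]
[[-0.001 -0.96  -0.278]
 [ 1.    -0.    -0.001]
 [ 0.001 -0.278  0.96 ]]
[  9.55367992 -30.07461891] [ 0.67602902 -0.01170944  0.6840634   0.0112071 ]
```

```bash
python3 - <<'E'
from st import *
from rig import eyes
d=eyes.capture("scene")
s,p,Rj=st()
Rm=R.from_euler("xyz",s["orientation"]).as_matrix()
im=cv2.resize(d["img"][110:230,270:400,::-1],None,fx=5,fy=5,interpolation=cv2.INTER_CUBIC)
for z,c in [(-30,(255,0,0)),(-88,(0,0,255)),(-118,(0,255,255))]:
  P=[(37.5,94.5,z),(-37.5,94.5,z),(-37.5,-94.5,z),(37.5,-94.5,z)] if z<-50 else [(10,30,z),(10,48,z),(-10,48,z),(-10,30,z)]
  q=proj(d,np.array(s["eef_pos"])+np.array(P)/1000@Rm.T)
  cv2.polylines(im,[np.round((q-[270,110]+.5)*5).astype(np.int32)],True,c,1)
cv2.imwrite("pics/s6c.png",im)
w=eyes.capture("wrist"); im=w["img"][:,:,::-1].copy()
for z,c in [(-30,(255,0,0)),(-88,(0,0,255)),(-118,(0,255,255))]:
  P=[(37.5,94.5,z),(-37.5,94.5,z),(-37.5,-94.5,z),(37.5,-94.5,z)] if z<-50 else [(10,30,z),(10,48,z),(-10,48,z),(-10,30,z)]
  q=proj(w,np.array(s["eef_pos"])+np.array(P)/1000@Rm.T); print(q.round())
  cv2.polylines(im,[np.round(q).astype(np.int32)],True,c,1)
cv2.imwrite("pics/w6.png",im)
E
```

```text
t 6.58 jig tcp [75.9 38.8 18.7] Fjig [-0.5  0.2 -0.1] w 0.0599
[[369. 229.]
 [396. 229.]
 [394. 256.]
 [367. 256.]]
[[541. 220.]
 [508. 358.]
 [140. 357.]
 [108. 220.]]
[[609. 250.]
 [556. 418.]
 [ 92. 418.]
 [ 40. 251.]]
```

View pics/s6c.png

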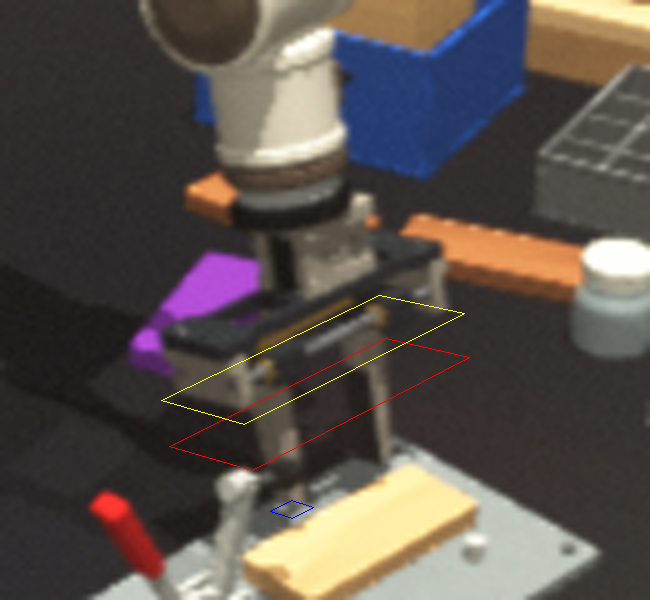

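View pics/w6.png

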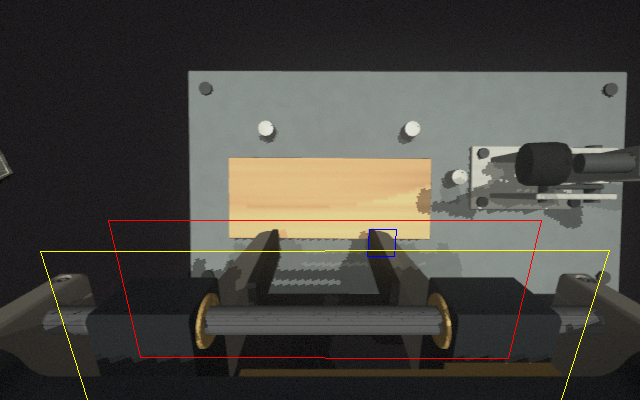

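>>> {"name": "step_arm", "arguments": {
  "series": [
    [[60,-9.7,0,-2.5,0,0,0],[60,-7.8,0,-2,0,0,0],[60,-1.7,0,6.8,0,0,0],[60,-1.7,0,6.8,0,0,0],[60,-1.2,0,4.9,0,0,0],[60,-0.7,0,2.9,0,0,0],[60,0,0,0,0,0,0],[60,0,0,0,0,0,0]]
  ]
}}

```text
t: 7.3
eef_pos: [0.5196, 0.0642, -0.0037]
orientation: [3.141, -0.247, -0.299]
contact_force: [1.1, 0.1, -0.5]
gripper_width: 0.0599
```

```bash
sed -i 's|    p=wj(J,s\["eef_pos"\])\[0\]\*1000|    p=wj(J,np.array(s["eef_pos"])+Rm@[0,0,-.030])[0]*1000|; s/jig tcp/jig TIP/' st.py
sed -i '$a P=[(10,30,-30),(10,48,-30),(10,-30,-30),(10,-48,-30)]\ns=arm.sense();Rm=R.from_euler("xyz",s["orientation"]).as_matrix()\nprint("tips px",proj(d,np.array(s["eef_pos"])+np.array(P)/1000@Rm.T).round(1).tolist())' look.py
python3 look.py w7; python3 -c "
from st import *
togo([75,46,20])"
```

```text
t 7.3 jig TIP [75.7 64.1 25.4] Fjig [ 0.4 -1.  -0.5] w 0.0599
slat [71.8 16.5 -1.1] [-0.7 -1.1  0.6 -0.5  1.1  0.5 -0.9  1.1]
tips px [[368.7, 228.4], [395.7, 228.4], [278.5, 228.4], [251.4, 228.4]]
t 7.35 jig TIP [75.8 63.8 25.8] Fjig [-0.4 -0.3  0.1] w 0.0598
[[ 0.003 -1.     0.001]
 [-0.969 -0.003 -0.245]
 [ 0.245 -0.    -0.969]]
tool shift mm [15.8  0.9 10. ] [-0.07  0.1   2.1  -0.09  0.71  1.86]
```

View pics/w7.png

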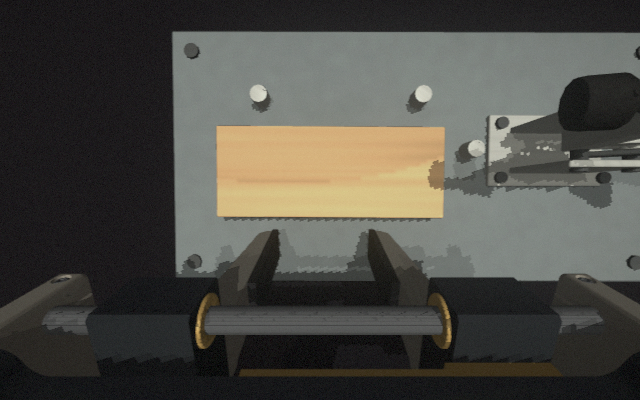

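>>> {"name": "step_arm", "arguments": {
  "series": [
    [[60,2,0.4,3.7,0,0,0],[60,2.3,0.4,3.6,0,0,0],[60,0,0,0,0,0,0],[60,0,0,0,0,0,0]]
  ]
}}

```text
t: 7.68
eef_pos: [0.5253, 0.0616, -0.0095]
orientation: [3.142, -0.248, -0.299]
contact_force: [0.6, 0.2, -0.3]
gripper_width: 0.0599
```

```bash
python3 look.py w8
```

```text
t 7.68 jig TIP [74.9 57.9 19.6] Fjig [ 0.3 -0.5 -0.3] w 0.0599
slat [71.8 16.5 -2.1] [-1.1 -0.4  1.3 -1.   0.7  1.  -0.9  0.5]
tips px [[368.7, 228.8], [395.7, 228.8], [278.6, 228.9], [251.6, 228.9]]
```

Now push with small rows toward jig -y.

>>> {"name": "step_arm", "arguments": {
  "series": [
    [[60,1.5,0,0.37,0,0,0],[60,1.5,0,0.37,0,0,0],[60,1.5,0,0.37,0,0,0],[60,1.5,0,0.37,0,0,0],[60,0,0,0,0,0,0]]
  ]
}}

```text
t: 8.15
eef_pos: [0.5314, 0.0598, -0.0092]
orientation: [-3.142, -0.248, -0.299]
contact_force: [-0.8, 0.4, -0.0]
gripper_width: 0.0602
```

```bash
python3 look.py w9
```

```text
t 8.15 jig TIP [75.1 51.6 19.9] Fjig [ 0.2  0.9 -0. ] w 0.0602
slat [72.  12.2  1.5] [-0.8 -0.4  1.2 -0.6  0.4  0.4 -0.8  0.6]
tips px [[368.7, 228.8], [395.7, 228.8], [278.7, 228.8], [251.7, 228.8]]
```

View pics/w9.png

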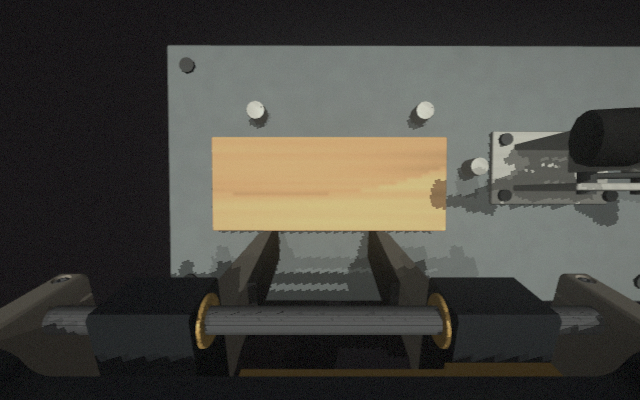

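>>> {"name": "step_arm", "arguments": {
  "series": [
    [[60,1.5,0,0.37,0,0,0],[60,1.5,0,0.37,0,0,0],[60,1.5,0,0.37,0,0,0],[60,1.5,0,0.37,0,0,0],[60,1.5,0,0.37,0,0,0],[60,1.5,0,0.37,0,0,0],[60,0,0,0,0,0,0]]
  ]
}}

```text
t: 8.78
eef_pos: [0.5403, 0.057, -0.0091]
orientation: [-3.142, -0.248, -0.299]
contact_force: [-0.6, 0.2, 0.1]
gripper_width: 0.0602
```

```bash
python3 look.py w10
```

```text
t 8.78 jig TIP [75.  42.2 20. ] Fjig [0.  0.6 0.1] w 0.0602
slat [71.8  2.5  2.6] [-1.1 -0.8  1.1 -0.8  0.3  0.8 -0.2  0.8]
tips px [[368.7, 228.8], [395.7, 228.8], [278.7, 228.8], [251.7, 228.8]]
```

>>> {"name": "step_arm", "arguments": {
  "series": [
    [[60,-5.8,0,-1.5,0,0,0],[60,-5.8,0,-1.5,0,0,0],[20,0,-24,0,0,0,0],[0,0,-24,0,0,0,0],[0,0,-24,0,0,0,0],[0,0,-24,0,0,0,0],[0,0,-1,0,0,0,0],[0,0,0,0,0,0,0],[0,0,0,0,0,0,0]]
  ]
}}

```text
t: 9.58
eef_pos: [0.5562, 0.153, -0.0094]
orientation: [3.141, -0.247, -0.298]
contact_force: [0.5, -0.4, -0.4]
gripper_width: 0.0157
```

```bash
python3 look.py w11; python3 -c "
from st import *
togo([172,1,20])"
```

```text
t 9.58 jig TIP [171.4  55.6  19.6] Fjig [-0.2 -0.6 -0.4] w 0.0157
slat [72.5  2.8  0. ] [-0.8 -0.3  0.6 -0.8  1.   0.9 -0.8  0.2]
tips px [[369.2, 228.5], [396.3, 228.5], [279.2, 228.5], [252.2, 228.4]]
t 9.63 jig TIP [171.1  55.4  19.6] Fjig [-0.3 -0.5 -0. ] w 0.0116
[[ 0.003 -1.     0.   ]
 [-0.97  -0.003 -0.244]
 [ 0.244  0.001 -0.97 ]]
tool shift mm [52.9 -0.8 12.9] [ 0.12  0.25  1.94 -0.15  0.74  2.09]
```

View pics/w11.png

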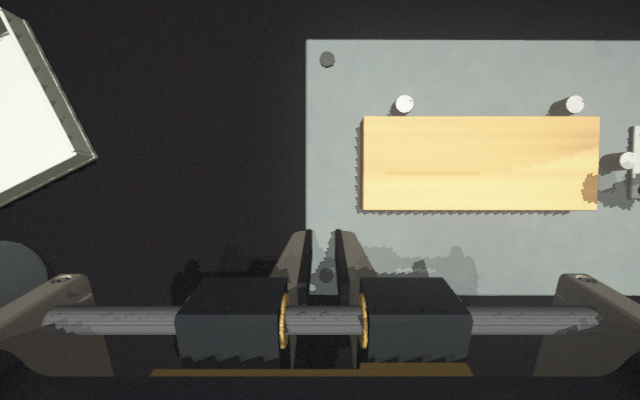

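>>> {"name": "step_arm", "arguments": {
  "series": [
    [[0,13,-0.8,3.2,0,0,0],[0,13,0,3.2,0,0,0],[0,13,0,3.2,0,0,0],[0,13,0,3.2,0,0,0],[0,0,0,0,0,0,0],[0,0,0,0,0,0,0]]
  ]
}}

```text
t: 10.13
eef_pos: [0.6082, 0.1372, -0.0089]
orientation: [3.141, -0.247, -0.301]
contact_force: [-0.7, 0.0, 0.5]
gripper_width: 0.0003
```

```bash
python3 look.py w12
```

```text
t 10.13 jig TIP [171.8   1.2  20.2] Fjig [-0.2  0.7  0.5] w 0.0003
slat [72.5  2.5  4.5] [-0.8 -0.2  0.8 -0.7  0.9  0.7 -0.9  0.2]
tips px [[368.3, 229.7], [395.3, 229.7], [278.4, 229.8], [251.5, 229.8]]
```

View pics/w12.png

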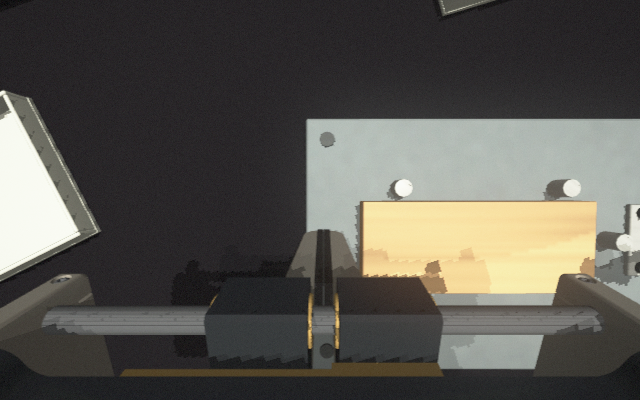

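>>> {"name": "step_arm", "arguments": {
  "series": [
    [[0,0,1.5,0,0,0,0],[0,0,1.5,0,0,0,0],[0,0,1.5,0,0,0,0],[0,0,1.5,0,0,0,0],[0,0,1.5,0,0,0,0],[0,0,1.5,0,0,0,0],[0,0,1.5,0,0,0,0],[0,0,1.5,0,0,0,0],[0,0,1.5,0,0,0,0],[0,0,0,0,0,0,0]]
  ]
}}

```text
t: 11.02
eef_pos: [0.6045, 0.1253, -0.0088]
orientation: [-3.142, -0.248, -0.299]
contact_force: [-0.1, -0.5, -0.2]
gripper_width: 0.0007
```

```bash
python3 look.py w13
```

```text
t 11.02 jig TIP [159.3   1.3  20.3] Fjig [-0.5 -0.  -0.2] w 0.0007
slat [  71.8   36.7 -967.6] [   7.1  109.   -56.7  -14.9   -8.2  183.6   57.8 -277.7]
tips px [[368.6, 228.7], [395.6, 228.7], [278.6, 228.7], [251.6, 228.7]]
```

View pics/w13.png

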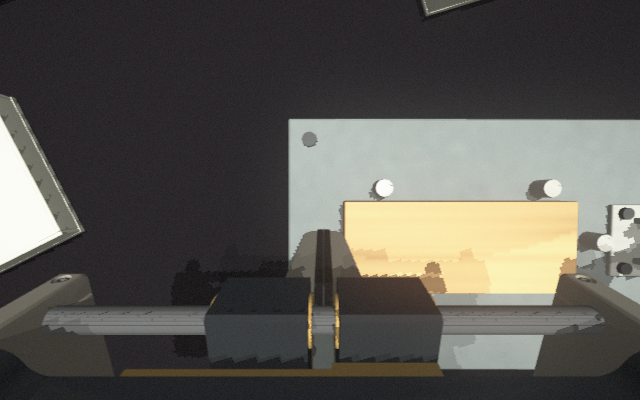

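>>> {"name": "step_arm", "arguments": {
  "series": [
    [[0,0,1.5,0,0,0,0],[0,0,1.5,0,0,0,0],[0,0,1.5,0,0,0,0],[0,0,1.5,0,0,0,0],[0,0,1.5,0,0,0,0],[0,0,1.5,0,0,0,0],[0,0,0,0,0,0,0]]
  ]
}}

```text
t: 11.65
eef_pos: [0.6017, 0.1166, -0.0088]
orientation: [3.141, -0.248, -0.299]
contact_force: [-1.0, 0.2, 0.7]
gripper_width: 0.0008
```

```bash
python3 look.py w14
```

```text
t 11.65 jig TIP [150.2   1.3  20.3] Fjig [-0.1  1.   0.7] w 0.0008
slat [  63.1   17.4 -587.2] [  -4.6   62.9  -28.9  -21.8    2.6   63.7   31.  -104.8]
tips px [[368.6, 228.7], [395.6, 228.7], [278.5, 228.7], [251.6, 228.7]]
```

View pics/w14.png

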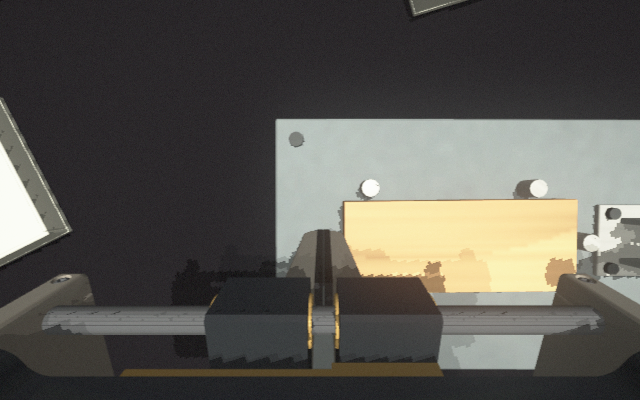

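>>> {"name": "step_arm", "arguments": {
  "series": [
    [[0,0,1,0,0,0,0],[0,0,1,0,0,0,0],[0,0,1,0,0,0,0],[0,0,0.5,0,0,0,0],[0,0,0,0,0,0,0]]
  ]
}}

```text
t: 12.12
eef_pos: [0.6008, 0.1134, -0.0088]
orientation: [3.142, -0.248, -0.299]
contact_force: [0.2, -0.3, 0.1]
gripper_width: 0.0004
```

>>> {"name": "step_arm", "arguments": {
  "series": [
    [[0,0,0.5,0,0,0,0],[0,0,0.5,0,0,0,0],[0,0,0,0,0,0,0]]
  ]
}}

```text
t: 12.37
eef_pos: [0.6005, 0.1125, -0.0088]
orientation: [3.142, -0.248, -0.299]
contact_force: [-0.2, 0.8, 0.6]
gripper_width: 0.0006
```

```bash
python3 look.py w15
```

```text
t 12.37 jig TIP [145.9   1.3  20.3] Fjig [0.7 0.4 0.6] w 0.0006
slat [58.6  1.1 15. ] [-1.2 -0.5  1.  -0.3  0.4  0.5 -0.1  0.4]
tips px [[368.7, 228.7], [395.7, 228.7], [278.7, 228.8], [251.7, 228.8]]
```

View pics/w15.png

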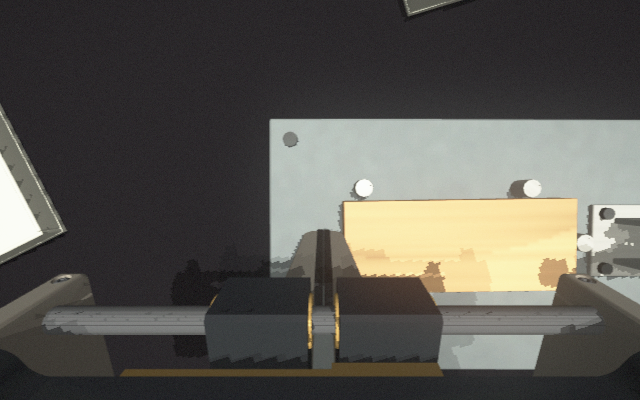

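>>> {"name": "step_arm", "arguments": {
  "series": [
    [[0,0,0.5,0,0,0,0],[0,0,0.5,0,0,0,0],[0,0,0,0,0,0,0]]
  ]
}}

```text
t: 12.67
eef_pos: [0.6002, 0.1116, -0.0088]
orientation: [3.142, -0.248, -0.299]
contact_force: [-0.0, 0.7, 0.4]
gripper_width: 0.0004
```

>>> {"name": "step_arm", "arguments": {
  "series": [
    [[0,0,0.5,0,0,0,0],[0,0,0.5,0,0,0,0],[0,0,0,0,0,0,0]]
  ]
}}

```text
t: 12.92
eef_pos: [0.5999, 0.1106, -0.0088]
orientation: [3.142, -0.248, -0.299]
contact_force: [0.2, 0.4, -0.3]
gripper_width: 0.0009
```

>>> {"name": "step_arm", "arguments": {
  "series": [
    [[0,0,0.5,0,0,0,0],[0,0,0,0,0,0,0]]
  ]
}}

```text
t: 13.08
eef_pos: [0.5998, 0.1101, -0.0088]
orientation: [3.142, -0.248, -0.299]
contact_force: [0.1, 0.6, -0.1]
gripper_width: 0.0006
```

```bash
python3 look.py w16
```

```text
t 13.08 jig TIP [143.4   1.2  20.3] Fjig [ 0.6  0.1 -0.1] w 0.0006
slat [55.7  0.9 21.4] [-1.5 -0.6 -0.  -0.1  2.2  0.8 -0.7 -0. ]
tips px [[368.7, 228.7], [395.7, 228.7], [278.7, 228.7], [251.7, 228.7]]
```

>>> {"name": "step_arm", "arguments": {
  "series": [
    [[0,0,0.5,0,0,0,0],[0,0,0,0,0,0,0]]
  ]
}}

```text
t: 13.3
eef_pos: [0.5996, 0.1097, -0.0088]
orientation: [-3.142, -0.248, -0.299]
contact_force: [-0.1, 0.9, 0.1]
gripper_width: 0.0005
```

>>> {"name": "step_arm", "arguments": {
  "series": [
    [[0,0,0.5,0,0,0,0],[0,0,0,0,0,0,0]]
  ]
}}

```text
t: 13.47
eef_pos: [0.5996, 0.1094, -0.0088]
orientation: [-3.141, -0.248, -0.299]
contact_force: [-0.2, 1.0, -1.0]
gripper_width: 0.0005
```

```bash
python3 look.py w17; python3 -c "
import cv2
cv2.imwrite('pics/w17c.png',cv2.resize(cv2.imread('pics/w17.png')[160:300,320:620],None,fx=2.6,fy=2.6,interpolation=cv2.INTER_CUBIC))"
```

```text
t 13.47 jig TIP [142.6   1.2  20.3] Fjig [ 0.9  0.5 -1. ] w 0.0005
slat [54.9  0.9 25.5] [-1.4 -0.6 -0.4 -0.1  2.7  0.9 -0.9 -0.2]
tips px [[368.7, 228.7], [395.7, 228.7], [278.7, 228.7], [251.7, 228.7]]
```

View pics/w17c.png

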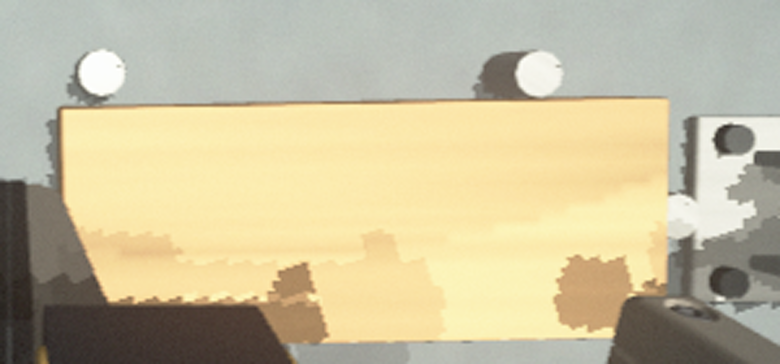

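>>> {"name": "step_arm", "arguments": {
  "series": [
    [[0,0,-4,0,0,0,0],[0,0,-5,0,0,0,0],[0,-14,0,-3.6,0,0,0],[0,-14,0,-3.6,0,0,0],[0,-14,0,-3.6,0,0,0],[0,-12,0,-3.1,0,0,0],[60,0,20,0,0,0,0],[60,0,20,0,0,0,0],[60,0,20,0,0,0,0],[60,0,19,0,0,0,0]]
  ]
}}

```text
t: 14.35
eef_pos: [0.5254, 0.0584, -0.0084]
orientation: [3.141, -0.248, -0.298]
contact_force: [-0.2, -0.3, 0.1]
gripper_width: 0.0248
```

>>> {"name": "step_arm", "arguments": {
  "series": [
    [[60,6,0,1.5,0,0,0],[60,5,0,1.3,0,0,0],[60,0,0,0,0,0,0],[60,0,0,0,0,0,0]]
  ]
}}

```text
t: 14.68
eef_pos: [0.5374, 0.0561, -0.0083]
orientation: [-3.141, -0.248, -0.298]
contact_force: [-0.3, -0.2, -0.3]
gripper_width: 0.0515
```

```bash
python3 look.py w18;python3 -c "
from st import *
togo([70,40.5,20])"
```

```text
t 14.68 jig TIP [73.2 44.7 20.8] Fjig [-0.3  0.2 -0.3] w 0.0515
slat [54.9  1.4 20.1] [-0.9 -0.7  1.1 -0.7  0.6  0.7 -0.9  0.8]
tips px [[368.7, 229.3], [395.6, 229.3], [278.8, 229.4], [251.8, 229.4]]
t 14.73 jig TIP [73.2 45.2 20.5] Fjig [-0.1 -0.3 -0.7] w 0.0555
[[ 0.004 -1.     0.001]
 [-0.969 -0.004 -0.245]
 [ 0.245 -0.    -0.969]]
tool shift mm [4.4 3.2 1.7] [-0.09  0.14  2.06 -0.08  0.7   1.84]
```

View pics/w18.png

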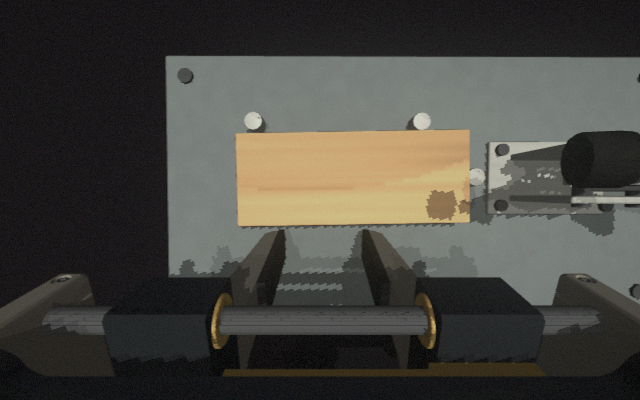

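>>> {"name": "step_arm", "arguments": {
  "series": [
    [[60,1,1,0.25,0,0,0],[60,1,1,0.25,0,0,0],[60,1,1,0.25,0,0,0],[60,0.5,0,0.12,0,0,0],[60,0.5,0,0.12,0,0,0],[60,0,0,0,0,0,0]]
  ]
}}

```text
t: 15.23
eef_pos: [0.5395, 0.0514, -0.0086]
orientation: [-3.142, -0.248, -0.299]
contact_force: [-0.7, 0.6, 0.1]
gripper_width: 0.0598
```

>>> {"name": "step_arm", "arguments": {
  "series": [
    [[60,0.5,0,0.12,0,0,0],[60,0.5,0,0.12,0,0,0],[60,0,0,0,0,0,0]]
  ]
}}

```text
t: 15.48
eef_pos: [0.5405, 0.051, -0.0086]
orientation: [-3.142, -0.248, -0.299]
contact_force: [-0.1, -0.5, -0.2]
gripper_width: 0.06
```

```bash
python3 look.py w19
```

```text
t 15.48 jig TIP [69.4 40.3 20.5] Fjig [-0.5 -0.1 -0.2] w 0.06
slat [54.8  0.5  4.4] [-1.4 -0.9  0.7 -0.6  1.1  0.9 -0.5  0.6]
tips px [[368.7, 228.7], [395.7, 228.7], [278.7, 228.7], [251.7, 228.7]]
```

Nearly aligned; fine steps until a force builds.

>>> {"name": "step_arm", "arguments": {
  "series": [
    [[60,0.4,0,0.1,0,0,0],[60,0,0,0,0,0,0]]
  ]
}}

```text
t: 15.7
eef_pos: [0.5409, 0.0509, -0.0085]
orientation: [-3.142, -0.248, -0.299]
contact_force: [-0.8, 1.0, -0.9]
gripper_width: 0.0601
```

>>> {"name": "step_arm", "arguments": {
  "series": [
    [[60,0.4,0,0.1,0,0,0],[60,0,0,0,0,0,0]]
  ]
}}

```text
t: 15.87
eef_pos: [0.5412, 0.0509, -0.0086]
orientation: [-3.142, -0.248, -0.299]
contact_force: [-0.4, 0.7, 0.0]
gripper_width: 0.0599
```

>>> {"name": "step_arm", "arguments": {
  "series": [
    [[60,0.4,0,0.1,0,0,0],[60,0,0,0,0,0,0]]
  ]
}}

```text
t: 16.03
eef_pos: [0.5414, 0.0509, -0.0087]
orientation: [-3.141, -0.247, -0.299]
contact_force: [-1.2, 1.6, 1.3]
gripper_width: 0.0596
```

```bash
python3 look.py w20
```

```text
t 16.03 jig TIP [69.5 39.3 20.4] Fjig [1.1 1.6 1.3] w 0.0596
slat [55.   0.2  3.5] [-1.4 -0.8  1.  -0.7  0.7  0.8 -0.4  0.7]
tips px [[368.7, 228.7], [395.7, 228.7], [278.7, 228.7], [251.7, 228.7]]
```

>>> {"name": "step_arm", "arguments": {
  "series": [
    [[60,0.5,0,0.1,0,0,0],[60,0,0,0,0,0,0]]
  ]
}}

```text
t: 16.25
eef_pos: [0.5416, 0.0508, -0.0088]
orientation: [-3.142, -0.247, -0.299]
contact_force: [-2.9, 1.9, 2.3]
gripper_width: 0.0601
```

>>> {"name": "step_arm", "arguments": {
  "series": [
    [[60,0.5,0,0.1,0,0,0],[60,0,0,0,0,0,0]]
  ]
}}

```text
t: 16.42
eef_pos: [0.5417, 0.0507, -0.0088]
orientation: [3.142, -0.246, -0.299]
contact_force: [-5.9, 4.0, 4.4]
gripper_width: 0.0603
```

```bash
python3 look.py w21; python3 -c "
import cv2
cv2.imwrite('pics/w21c.png',cv2.resize(cv2.imread('pics/w21.png')[90:260,210:510],None,fx=2.6,fy=2.6,interpolation=cv2.INTER_CUBIC))"
```

```text
t 16.42 jig TIP [69.4 39.  20.3] Fjig [2.1 6.8 4.4] w 0.0603
slat [55.  -0.2  1.4] [-0.6 -0.7  1.1 -0.9  0.4  0.7 -0.9  0.9]
tips px [[368.7, 228.8], [395.7, 228.7], [278.7, 228.8], [251.7, 228.8]]
```

View pics/w21c.png

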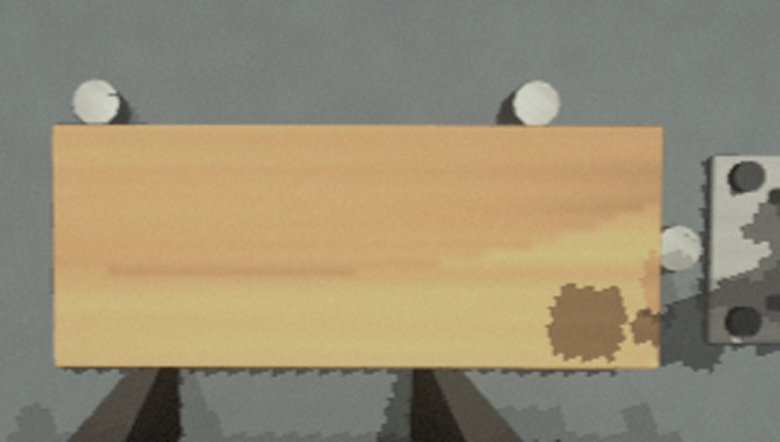

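>>> {"name": "step_arm", "arguments": {
  "series": [
    [[60,-3,0,-0.8,0,0,0],[60,-6.5,0,-1.6,0,0,0],[60,-6.5,0,-1.6,0,0,0],[0,0,-21.5,0,0,0,0],[0,0,-21.5,0,0,0,0],[0,0,-21.5,0,0,0,0],[0,0,-21.5,0,0,0,0],[0,0,0,0,0,0,0],[0,0,0,0,0,0,0],[0,0,0,0,0,0,0]]
  ]
}}

```text
t: 17.3
eef_pos: [0.5516, 0.1369, -0.0087]
orientation: [3.141, -0.248, -0.298]
contact_force: [0.3, -1.3, 0.6]
gripper_width: 0.0158
```

```bash
python3 look.py w22; python3 -c "
from st import *
togo([151,-0.5,20])"
```

```text
t 17.3 jig TIP [154.7  55.2  20.4] Fjig [-1.1 -0.6  0.6] w 0.0158
slat [55.6  0.3  3. ] [-0.6 -0.7  0.5 -0.6  0.8  0.6 -0.8  0.6]
tips px [[369.1, 228.6], [396.1, 228.6], [279.1, 228.6], [252.2, 228.6]]
t 17.35 jig TIP [154.4  55.1  20.4] Fjig [ 0.1  0.2 -0. ] w 0.0111
[[ 0.003 -1.     0.   ]
 [-0.97  -0.003 -0.245]
 [ 0.245  0.    -0.97 ]]
tool shift mm [53.8  3.6 14. ] [ 0.09  0.23  1.96 -0.14  0.73  2.05]
```

>>> {"name": "step_arm", "arguments": {
  "series": [
    [[0,13.5,0,3.4,0,0,0],[0,13.5,0,3.4,0,0,0],[0,13.5,0,3.4,0,0,0],[0,13.3,0,3.4,0,0,0],[0,0,2,0,0,0,0],[0,0,2,0,0,0,0],[0,0,2,0,0,0,0],[0,0,2,0,0,0,0],[0,0,0,0,0,0,0]]
  ]
}}

```text
t: 18.1
eef_pos: [0.6018, 0.1132, -0.0088]
orientation: [3.141, -0.247, -0.299]
contact_force: [-0.1, -0.6, -0.4]
gripper_width: 0.0003
```

```bash
python3 look.py w23
```

```text
t 18.1 jig TIP [146.9   0.2  20.3] Fjig [-0.5 -0.1 -0.4] w 0.0003
slat [55.6 -0.1 -0.7] [-0.8 -0.1  1.3 -0.6 -0.2  0.4 -0.3  0.3]
tips px [[368.3, 228.4], [395.4, 228.4], [278.2, 228.5], [251.2, 228.5]]
```

>>> {"name": "step_arm", "arguments": {
  "series": [
    [[0,0,1.2,0,0,0,0],[0,0,1.2,0,0,0,0],[0,0,1,0,0,0,0],[0,0,0,0,0,0,0]]
  ]
}}

```text
t: 18.48
eef_pos: [0.6018, 0.1101, -0.0085]
orientation: [3.142, -0.248, -0.299]
contact_force: [-0.3, -0.6, 0.3]
gripper_width: 0.0002
```

>>> {"name": "step_arm", "arguments": {
  "series": [
    [[0,0,0.5,0,0,0,0],[0,0,0,0,0,0,0]]
  ]
}}

```text
t: 18.65
eef_pos: [0.6017, 0.1097, -0.0086]
orientation: [3.142, -0.248, -0.299]
contact_force: [-0.2, -0.5, 0.3]
gripper_width: 0.0005
```

>>> {"name": "step_arm", "arguments": {
  "series": [
    [[0,0,0.5,0,0,0,0],[0,0,0,0,0,0,0]]
  ]
}}

```text
t: 18.82
eef_pos: [0.6016, 0.1092, -0.0085]
orientation: [3.142, -0.248, -0.299]
contact_force: [-0.6, 0.0, 0.2]
gripper_width: 0.0006
```

>>> {"name": "step_arm", "arguments": {
  "series": [
    [[0,0,0.5,0,0,0,0],[0,0,0,0,0,0,0]]
  ]
}}

```text
t: 18.98
eef_pos: [0.6015, 0.1089, -0.0085]
orientation: [-3.141, -0.248, -0.299]
contact_force: [0.9, 1.7, -0.0]
gripper_width: 0.0001
```

```bash
python3 look.py w24
```

```text
t 18.98 jig TIP [142.8  -0.7  20.6] Fjig [ 1.9 -0.4 -0. ] w 0.0001
slat [  55.5   15.5 -582.9] [  -4.9   62.   -28.3  -21.     4.6   60.7   28.7 -101.7]
tips px [[368.7, 228.7], [395.8, 228.7], [278.7, 228.7], [251.8, 228.7]]
```

>>> {"name": "step_arm", "arguments": {
  "series": [
    [[0,0,0.5,0,0,0,0],[0,0,0,0,0,0,0]]
  ]
}}

```text
t: 19.2
eef_pos: [0.6014, 0.1088, -0.0084]
orientation: [-3.141, -0.248, -0.299]
contact_force: [0.4, 4.0, -0.2]
gripper_width: 0.0002
```

>>> {"name": "step_arm", "arguments": {
  "series": [
    [[0,0,0.5,0,0,0,0],[0,0,0,0,0,0,0]]
  ]
}}

```text
t: 19.37
eef_pos: [0.6015, 0.1087, -0.0083]
orientation: [-3.14, -0.248, -0.299]
contact_force: [1.3, 5.8, -0.2]
gripper_width: 0.0001
```

```bash
python3 look.py w25; python3 -c "
import cv2
cv2.imwrite('pics/w25c.png',cv2.resize(cv2.imread('pics/w25.png')[160:300,320:620],None,fx=2.6,fy=2.6,interpolation=cv2.INTER_CUBIC))"
```

```text
t 19.37 jig TIP [142.5  -0.8  20.8] Fjig [ 5.9  0.5 -0.2] w 0.0001
slat [  55.    15.9 -583.5] [  -5.4   62.4  -28.5  -20.6    4.4   61.1   29.5 -102.9]
tips px [[368.7, 228.7], [395.7, 228.7], [278.7, 228.8], [251.8, 228.8]]
```

View pics/w25c.png

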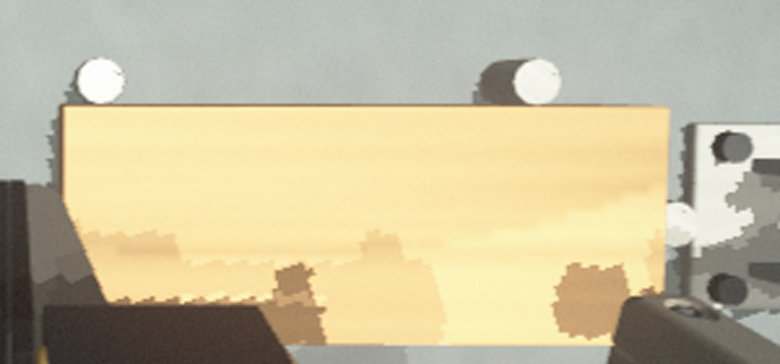

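>>> {"name": "step_arm", "arguments": {
  "series": [
    [[0,0,-3,0,0,0,0],[0,0,-6,0,0,0,0],[0,-14,0,-3.6,0,0,0],[0,-14,0,-3.6,0,0,0],[0,-14,0,-3.6,0,0,0],[0,-11,0,-2.9,0,0,0],[60,0,20,0,0,0,0],[60,0,20,0,0,0,0],[60,0,20,0,0,0,0],[60,0,22,0,0,0,0]]
  ]
}}

```text
t: 20.25
eef_pos: [0.5271, 0.0536, -0.0081]
orientation: [3.141, -0.248, -0.297]
contact_force: [-0.7, -0.6, 0.0]
gripper_width: 0.0251
```

>>> {"name": "step_arm", "arguments": {
  "series": [
    [[60,4,0,1,0,0,0],[60,4,0,1,0,0,0],[60,0,0,0,0,0,0],[60,0,0,0,0,0,0],[60,0,0,0,0,0,0]]
  ]
}}

```text
t: 20.67
eef_pos: [0.5355, 0.0525, -0.0082]
orientation: [-3.142, -0.248, -0.298]
contact_force: [0.2, 0.7, -0.5]
gripper_width: 0.0583
```

```bash
python3 look.py w26;python3 -c "
from st import *
togo([66,39.2,20.5])"
```

```text
t 20.67 jig TIP [69.3 45.5 20.9] Fjig [ 0.7 -0.  -0.5] w 0.0583
slat [55.1 -0.   2.5] [-0.7 -0.7  1.2 -0.8  0.6  0.6 -1.   0.8]
tips px [[368.8, 228.9], [395.8, 228.9], [278.9, 228.9], [251.9, 229.0]]
t 20.72 jig TIP [69.1 45.7 20.8] Fjig [-1.3 -1.   0.4] w 0.0596
[[ 0.004 -1.     0.001]
 [-0.97  -0.004 -0.245]
 [ 0.245  0.    -0.97 ]]
tool shift mm [6.2 3.2 1.8] [-0.09  0.14  2.07 -0.08  0.7   1.83]
```

>>> {"name": "step_arm", "arguments": {
  "series": [
    [[60,1.2,0.5,0.3,0,0,0],[60,1.2,0.5,0.3,0,0,0],[60,1.2,0.5,0.3,0,0,0],[60,1,0.5,0.3,0,0,0],[60,0.8,0.5,0.2,0,0,0],[60,0,0,0,0,0,0]]
  ]
}}

```text
t: 21.22
eef_pos: [0.54, 0.0475, -0.0082]
orientation: [3.142, -0.248, -0.299]
contact_force: [-0.4, 0.3, 0.1]
gripper_width: 0.0599
```

>>> {"name": "step_arm", "arguments": {
  "series": [
    [[60,0.5,0,0.12,0,0,0],[60,0,0,0,0,0,0]]
  ]
}}

```text
t: 21.38
eef_pos: [0.5402, 0.0475, -0.0083]
orientation: [3.142, -0.248, -0.299]
contact_force: [-0.5, -0.1, 0.6]
gripper_width: 0.0597
```

>>> {"name": "step_arm", "arguments": {
  "series": [
    [[60,0.5,0,0.12,0,0,0],[60,0,0,0,0,0,0]]
  ]
}}

```text
t: 21.55
eef_pos: [0.5404, 0.0475, -0.0084]
orientation: [3.141, -0.247, -0.299]
contact_force: [-1.1, 0.7, 1.8]
gripper_width: 0.0602
```

>>> {"name": "step_arm", "arguments": {
  "series": [
    [[60,0.5,0,0.12,0,0,0],[60,0,0,0,0,0,0]]
  ]
}}

```text
t: 21.72
eef_pos: [0.5406, 0.0474, -0.0085]
orientation: [3.141, -0.246, -0.299]
contact_force: [-3.8, 0.3, 1.9]
gripper_width: 0.06
```

```bash
python3 look.py w27
```

```text
t 21.72 jig TIP [65.9 39.1 20.6] Fjig [-0.9  3.7  1.9] w 0.06
slat [54.9 -0.   1.4] [-0.8 -0.6  1.3 -0.8  0.6  0.6 -1.1  0.8]
tips px [[368.7, 228.7], [395.7, 228.7], [278.7, 228.7], [251.7, 228.7]]
```

>>> {"name": "step_arm", "arguments": {
  "series": [
    [[60,-4,0,-1,0,0,0],[60,-12,0,-3,0,0,0],[60,-12,0,-3,0,0,0],[0,-6,0,-25,0,0,0],[0,-8,0,-33,0,0,0],[0,-8,0,-33,0,0,0],[0,-8,0,-33,0,0,0],[0,-8,0,-33,0,0,0],[0,0,0,-10,0,-7.1,0],[0,0,0,-10,0,-7.1,0]]
  ]
}}

```text
t: 22.6
eef_pos: [0.438, 0.0802, 0.1594]
orientation: [-3.139, -0.007, -0.296]
contact_force: [1.2, 0.2, 0.3]
gripper_width: 0.0152
```

```bash
python3 - <<'E'
from st import *
from fit import fits
from rig import eyes
st("R")
c,n=np.cos(J[2]),np.sin(J[2])
def planey(d,uv,y=0.):
    E=np.array(d["extrinsics"]); r=E[:3,:3]@[(uv[0]-d["cx"])/d["fx"],(uv[1]-d["cy"])/d["fy"],1]
    o=wj(J,E[:3,3])[0]; q=wj(J,E[:3,3]+r)[0]-o
    return o+q*(y-o[1])/q[1]
W=eyes.capture("wrist"); cv2.imwrite("pics/w28.png",W["img"][:,:,::-1])
d=eyes.capture("scene"); cv2.imwrite("pics/s28.png",cv2.resize(d["img"][140:290,230:430,::-1],None,fx=4,fy=4,interpolation=cv2.INTER_CUBIC))
h=cv2.cvtColor(d["img"],cv2.COLOR_RGB2HSV)
m=(((h[...,0]<8)|(h[...,0]>172))&(h[...,1]>130)&(h[...,2]>80)).astype(np.uint8)
k,l,stt,ce=cv2.connectedComponentsWithStats(m)
for i in range(1,k):
    x,y=ce[i]
    if 260<x<350 and 170<y<260 and stt[i][4]>10:
        pts=np.argwhere(l==i)[:,::-1].astype(float); mu=pts.mean(0); u=np.linalg.svd(pts-mu)[2][0]; s=(pts-mu)@u
        print(stt[i],mu)
        print("centre jig",(planey(d,mu)*1000).round(1))
        for e in (s.min(),s.max()): print("end",(mu+u*e).round(1),(planey(d,mu+u*e)*1000).round(1))
print("pivot px",proj(d,jw(J,[-.094,0,.058])))
try: print("slat",fits(W,J,[.055,0,0])[:2])
except Exception as e: print(e)
E
```

```text
t 22.6 jig TIP [ 66.6 139.6 189.4] Fjig [ 0.5 -1.1  0.3] w 0.0152
[[ 0.006 -1.     0.003]
 [-1.    -0.006 -0.007]
 [ 0.007 -0.003 -1.   ]]
[288 208  15  18 124] [295.00806452 215.97580645]
centre jig [-134.8    0.   137.6]
end [289.6 208.3] [-153.2    0.   171.5]
end [300.9 224.3] [-113.8    0.    98.8]
pivot px [[306.28695705 232.94202411]]
slat (array([0.05489689, 0.0004531 , 0.00440216]), array([-0.7, -0.5,  0.8, -0.5,  0.7,  0.5, -0.8,  0.6]))
```

View pics/w28.png

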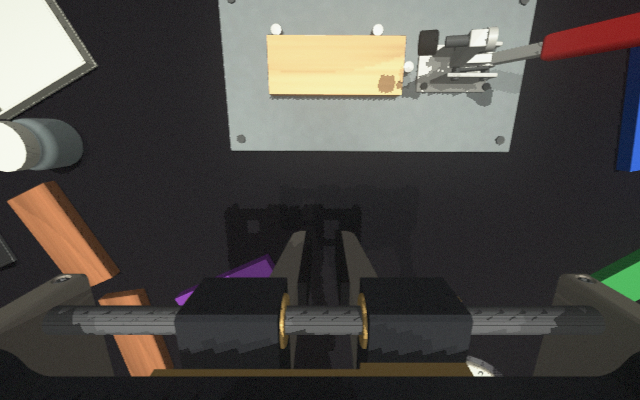

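View pics/s28.png

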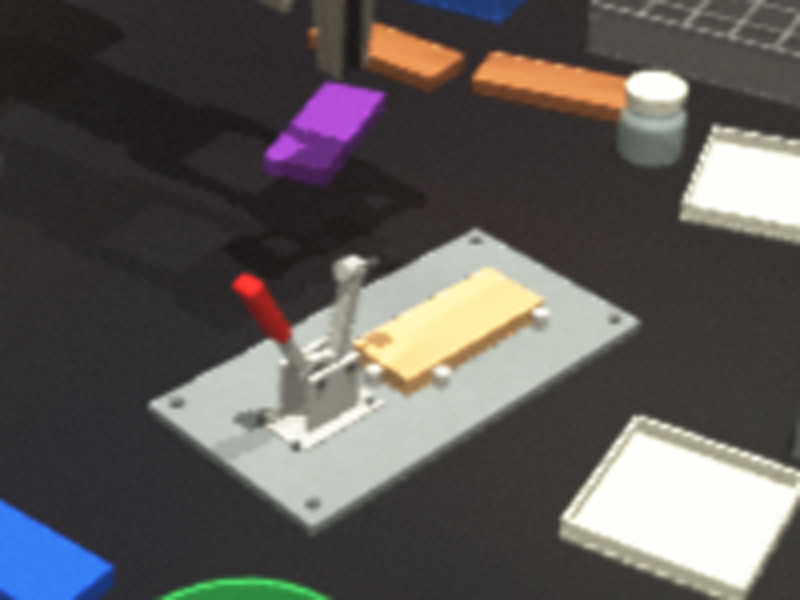

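>>> {"name": "step_arm", "arguments": {
  "series": [
    [[0,0,0,0,0,0,-7.1],[0,0,0,0,0,0,-7.1],[0,0,0,0,0,0,-7.1],[0,0,0,0,0,0,-7.1],[0,0,0,0,0,0,-7.1],[0,0,0,0,0,0,-7.1],[0,0,0,0,0,0,-7.1],[0,0,0,0,0,0,-7.1],[0,0,0,0,0,0,-7.1],[0,0,0,0,0,0,-7.1]]
  ]
}}

```text
t: 23.53
eef_pos: [0.4377, 0.0791, 0.1532]
orientation: [3.14, -0.0, 0.947]
contact_force: [0.7, -0.2, 0.1]
gripper_width: 0.0004
```

>>> {"name": "step_arm", "arguments": {
  "series": [
    [[0,0,0,0,0,0,-7.1],[0,0,0,0,0,0,-7.1],[0,0,0,0,0,0,-4.5],[0,0,0,0,0,0,0],[0,0,0,0,0,0,0]]
  ]
}}

```text
t: 23.95
eef_pos: [0.4378, 0.0791, 0.1535]
orientation: [3.141, 0.0, 1.265]
contact_force: [-0.7, 0.8, 0.2]
gripper_width: 0.0006
```

```bash
python3 -c "
from st import *
togo([-104,0,185])"
```

```text
t 23.95 jig TIP [ 65.6 139.3 183.5] Fjig [0.6 0.9 0.2] w 0.0006
[[ 1.    -0.004 -0.   ]
 [-0.004 -1.    -0.001]
 [-0.     0.001 -1.   ]]
tool shift mm [-169.   140.1   -1.4] [-0.09 -0.17  1.98 -0.    1.33  0.21]
```

>>> {"name": "step_arm", "arguments": {
  "series": [
    [[0,-24,20,0,0,0,0],[0,-29,24,0,0,0,0],[0,-29,24,0,0,0,0],[0,-29,24,0,0,0,0],[0,-29,24,0,0,0,0],[0,-29,24,0,0,0,0],[0,0,0,0,0,0,0],[0,0,0,0,0,0,0]]
  ]
}}

```text
t: 24.62
eef_pos: [0.5211, -0.1254, 0.1536]
orientation: [-3.141, -0.0, 1.262]
contact_force: [-0.1, 0.2, -0.1]
gripper_width: 0.0003
```

```bash
python3 - <<'E'
from st import *
from rig import eyes
togo([-112,0,147])
d=eyes.capture("wrist"); cv2.imwrite("pics/w29.png",d["img"][:,:,::-1])
d=eyes.capture("scene"); cv2.imwrite("pics/s29.png",cv2.resize(d["img"][140:290,230:430,::-1],None,fx=4,fy=4,interpolation=cv2.INTER_CUBIC))
E
```

```text
t 24.62 jig TIP [-104.8   -1.1  183.6] Fjig [ 0.2  0.2 -0.1] w 0.0003
[[ 1.    -0.007  0.   ]
 [-0.007 -1.     0.   ]
 [ 0.    -0.    -1.   ]]
tool shift mm [-7.2 -1.  36.6] [-0.46  0.08  1.74  0.    1.32 -0.15]
```

View pics/w29.png

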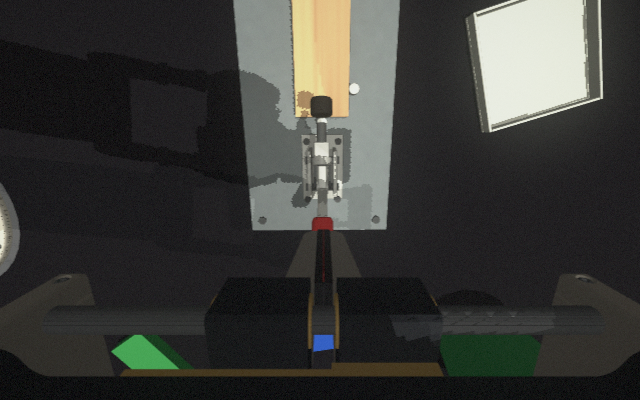

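View pics/s29.png

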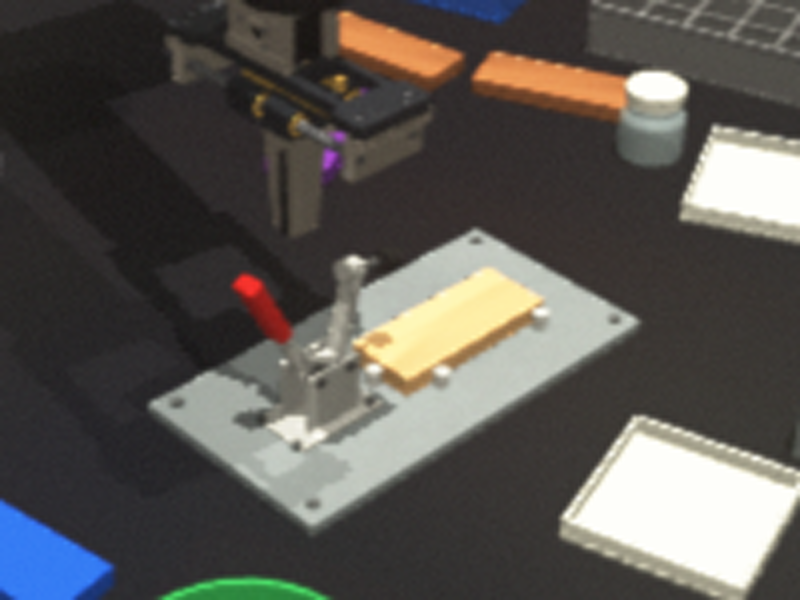

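>>> {"name": "step_arm", "arguments": {
  "series": [
    [[0,-1.5,-0.5,9,0,0,0],[0,-1.5,-0.5,9,0,0,0],[0,-2,0,9,0,0,0],[0,-2,0,9,0,0,0],[0,0,0,0.6,0,0,0],[0,0,0,0,0,0,0]]
  ]
}}

```text
t: 25.22
eef_pos: [0.5173, -0.1301, 0.1164]
orientation: [-3.139, -0.0, 1.267]
contact_force: [0.8, 0.2, 0.0]
gripper_width: 0.0006
```

```bash
python3 - <<'E'
from st import *
togo([-120.9,0,146])
# arc waypoints for tip centre
f=lambda th:np.array([-94-95*np.cos(th)+7*np.sin(th)+10,58+95*np.sin(th)+7*np.cos(th)])
for th in np.arange(1.1,-.06,-.05): print(round(th,2),f(th).round(1),(f(th-.05)-f(th)).round(2))
E
```

```text
t 25.22 jig TIP [-110.4    1.2  146.4] Fjig [ 0.4 -0.7  0. ] w 0.0006
[[ 1.    -0.002  0.   ]
 [-0.002 -1.     0.002]
 [ 0.    -0.002 -1.   ]]
tool shift mm [-10.5   1.2   0.4] [-0.47  0.11  1.78  0.    1.25 -0.17]
1.1 [-120.9  145.8] [-4.34 -1.95]
1.05 [-125.2  143.9] [-4.24 -2.17]
1.0 [-129.4  141.7] [-4.13 -2.38]
0.95 [-133.6  139.3] [-4.   -2.58]
0.9 [-137.6  136.8] [-3.87 -2.78]
0.85 [-141.4  134. ] [-3.73 -2.97]
0.8 [-145.2  131. ] [-3.57 -3.15]
0.75 [-148.7  127.9] [-3.41 -3.32]
0.7 [-152.2  124.6] [-3.24 -3.49]
0.65 [-155.4  121.1] [-3.06 -3.65]
0.6 [-158.5  117.4] [-2.88 -3.8 ]
0.55 [-161.3  113.6] [-2.68 -3.93]
0.5 [-164.   109.7] [-2.48 -4.06]
0.45 [-166.5  105.6] [-2.28 -4.18]
0.4 [-168.8  101.4] [-2.07 -4.29]
0.35 [-170.8   97.2] [-1.85 -4.39]
0.3 [-172.7   92.8] [-1.63 -4.48]
0.25 [-174.3   88.3] [-1.4  -4.55]
0.2 [-175.7   83.7] [-1.17 -4.62]
0.15 [-176.9   79.1] [-0.94 -4.67]
0.1 [-177.8   74.4] [-0.7  -4.71]
0.05 [-178.5   69.7] [-0.47 -4.74]
-0.0 [-179.   65.] [-0.23 -4.76]
-0.05 [-179.2   60.2] [ 0.01 -4.76]
```

>>> {"name": "step_arm", "arguments": {
  "series": [
    [[0,-3.5,0.4,0,0,0,0],[0,-3.5,0.4,0,0,0,0],[0,-3.5,0.4,0.4,0,0,0],[0,-4.3,0,2,0,0,0],[0,-4.2,0,2.2,0,0,0],[0,-4.1,0,2.4,0,0,0],[0,0,0,0,0,0,0]]
  ]
}}

```text
t: 25.8
eef_pos: [0.5119, -0.1537, 0.1101]
orientation: [-3.141, 0.0, 1.266]
contact_force: [-0.1, 0.1, -0.5]
gripper_width: 0.0003
```

```bash
cat > hl.py <<'E'
from st import *
from rig import eyes
import sys
from scipy.optimize import brentq
s,p,_=st()
# angle if corner on handle face
x,z=p[0]-10+94,p[2]-58
r=np.hypot(x,z); print("handle angle if touching:",round(np.arctan2(z,-x)-np.arcsin(7/r),3),"r",round(np.sqrt(r*r-49),1))
d=eyes.capture("scene"); cv2.imwrite(f"pics/{sys.argv[1]}.png",cv2.resize(d["img"][140:290,230:430,::-1],None,fx=4,fy=4,interpolation=cv2.INTER_CUBIC))
E
python3 hl.py s30
```

```text
t 25.8 jig TIP [-134.6   -0.6  140.1] Fjig [ 0.   0.1 -0.5] w 0.0003
handle angle if touching: 0.945 r 96.2
```

View pics/s30.png

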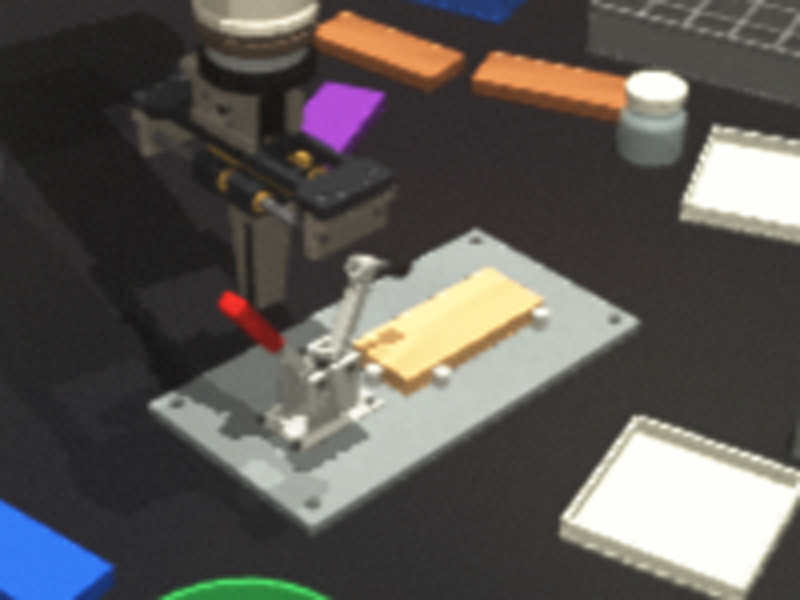

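>>> {"name": "step_arm", "arguments": {
  "series": [
    [[0,-3.8,0,2.7,0,0,0],[0,-3.8,0,2.9,0,0,0],[0,-3.6,0,3.1,0,0,0],[0,-3.5,0,3.3,0,0,0],[0,-3.3,0,3.4,0,0,0],[0,0,0,0,0,0,0]]
  ]
}}

```text
t: 26.35
eef_pos: [0.5061, -0.1704, 0.094]
orientation: [-3.14, -0.0, 1.266]
contact_force: [-0.8, -0.1, -0.4]
gripper_width: 0.0001
```

```bash
python3 hl.py s31
```

```text
t 26.35 jig TIP [-1.523e+02 -1.000e-01  1.240e+02] Fjig [-0.3  0.7 -0.4] w 0.0001
handle angle if touching: 0.695 r 94.7
```

>>> {"name": "step_arm", "arguments": {
  "series": [
    [[0,-2.1,0,2.4,0,0,0],[0,-2,0,2.5,0,0,0],[0,-1.9,0,2.6,0,0,0],[0,0,0,0,0,0,0]]
  ]
}}

```text
t: 26.73
eef_pos: [0.5047, -0.1759, 0.087]
orientation: [-3.141, -0.0, 1.267]
contact_force: [-0.4, 0.5, 0.2]
gripper_width: 0.0008
```

>>> {"name": "step_arm", "arguments": {
  "series": [
    [[0,-1.8,0,2.6,0,0,0],[0,-1.8,0,2.6,0,0,0],[0,-1.7,0,2.7,0,0,0],[0,0,0,0,0,0,0]]
  ]
}}

```text
t: 27.07
eef_pos: [0.5031, -0.1809, 0.079]
orientation: [-3.141, -0.0, 1.267]
contact_force: [0.9, 0.6, -0.4]
gripper_width: 0.0004
```

```bash
python3 hl.py s32
```

```text
t 27.07 jig TIP [-163.2   -0.3  109. ] Fjig [ 0.9 -0.6 -0.4] w 0.0004
handle angle if touching: 0.498 r 94.0
```

View pics/s32.png

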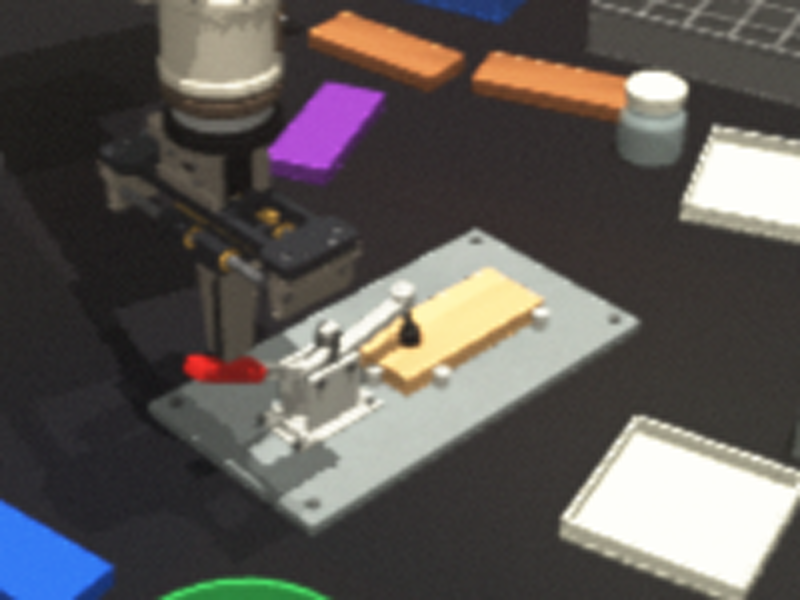

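>>> {"name": "step_arm", "arguments": {
  "series": [
    [[0,-1,0,1.7,0,0,0],[0,-1,0,1.7,0,0,0],[0,-0.9,0,1.7,0,0,0],[0,0,0,0,0,0,0]]
  ]
}}

```text
t: 27.45
eef_pos: [0.503, -0.1838, 0.075]
orientation: [3.141, -0.0, 1.267]
contact_force: [-0.8, 2.2, 3.4]
gripper_width: 0.0001
```

>>> {"name": "step_arm", "arguments": {
  "series": [
    [[0,-0.9,0,1.8,0,0,0],[0,-0.9,0,1.8,0,0,0],[0,0,0,0,0,0,0]]
  ]
}}

```text
t: 27.7
eef_pos: [0.5028, -0.1855, 0.0718]
orientation: [3.14, -0.0, 1.267]
contact_force: [-0.9, 3.2, 6.5]
gripper_width: 0.0005
```

>>> {"name": "step_arm", "arguments": {
  "series": [
    [[0,-0.8,0,1.8,0,0,0],[0,-0.8,0,1.8,0,0,0],[0,0,0,0,0,0,0]]
  ]
}}

```text
t: 27.95
eef_pos: [0.5026, -0.1871, 0.0688]
orientation: [3.14, -0.0, 1.267]
contact_force: [-0.6, 2.8, 9.7]
gripper_width: 0.0006
```

```bash
python3 hl.py s33
```

```text
t 27.95 jig TIP [-169.3   -1.6   98.8] Fjig [2.5 1.4 9.7] w 0.0006
handle angle if touching: 0.372 r 94.3
```

>>> {"name": "step_arm", "arguments": {
  "series": [
    [[0,-0.7,0,1.8,0,0,0],[0,-0.7,0,1.8,0,0,0],[0,0,0,0,0,0,0]]
  ]
}}

```text
t: 28.25
eef_pos: [0.5023, -0.1887, 0.0656]
orientation: [3.139, 0.0, 1.267]
contact_force: [-1.4, 2.8, 11.5]
gripper_width: 0.0008
```

>>> {"name": "step_arm", "arguments": {
  "series": [
    [[0,-0.6,0,1.8,0,0,0],[0,0,0,0,0,0,0]]
  ]
}}

```text
t: 28.42
eef_pos: [0.5022, -0.1894, 0.064]
orientation: [3.139, 0.001, 1.267]
contact_force: [-1.6, 3.3, 11.9]
gripper_width: 0.0006
```

>>> {"name": "step_arm", "arguments": {
  "series": [
    [[0,-0.6,0,1.8,0,0,0],[0,0,0,0,0,0,0]]
  ]
}}

```text
t: 28.58
eef_pos: [0.5021, -0.1901, 0.0623]
orientation: [3.139, 0.001, 1.267]
contact_force: [-2.2, 2.6, 12.8]
gripper_width: 0.0004
```

```bash
python3 hl.py s34
```

```text
t 28.58 jig TIP [-172.2   -2.    92.3] Fjig [ 1.8  2.9 12.8] w 0.0004
handle angle if touching: 0.297 r 94.4
```

>>> {"name": "step_arm", "arguments": {
  "series": [
    [[0,-0.5,0,1.5,0,0,0],[0,0,0,0,0,0,0]]
  ]
}}

```text
t: 28.8
eef_pos: [0.5019, -0.1907, 0.0609]
orientation: [3.139, 0.001, 1.267]
contact_force: [-1.1, 1.8, 12.8]
gripper_width: 0.0002
```

>>> {"name": "step_arm", "arguments": {
  "series": [
    [[0,-0.5,0,1.5,0,0,0],[0,0,0,0,0,0,0]]
  ]
}}

```text
t: 28.97
eef_pos: [0.5018, -0.1912, 0.0595]
orientation: [3.139, 0.001, 1.267]
contact_force: [-2.9, 2.0, 11.9]
gripper_width: 0.0004
```

>>> {"name": "step_arm", "arguments": {
  "series": [
    [[0,-0.5,0,1.5,0,0,0],[0,0,0,0,0,0,0]]
  ]
}}

```text
t: 29.13
eef_pos: [0.5016, -0.1918, 0.0579]
orientation: [3.139, 0.001, 1.267]
contact_force: [-1.7, 2.2, 13.0]
gripper_width: 0.0004
```

```bash
python3 hl.py s35
```

```text
t 29.13 jig TIP [-174.    -2.    87.9] Fjig [ 1.6  2.2 13. ] w 0.0004
handle angle if touching: 0.247 r 94.6
```

View pics/s35.png

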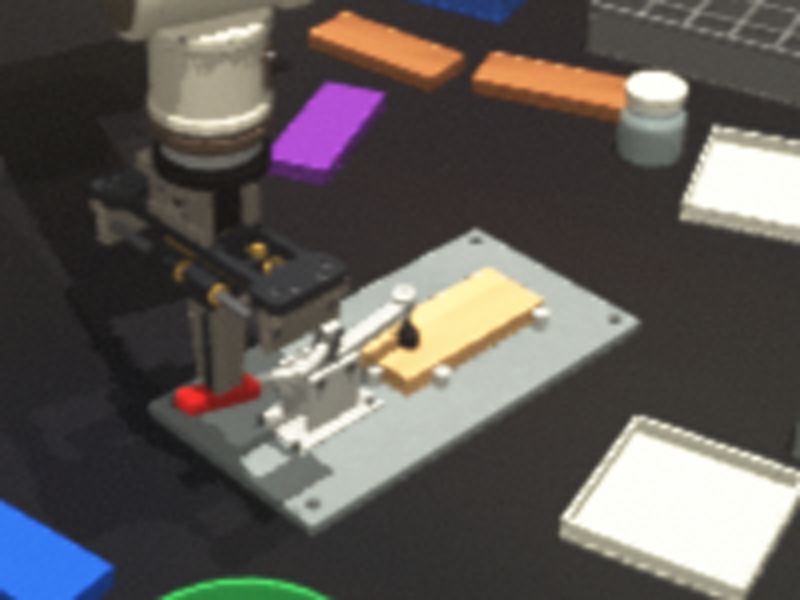

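Plateau at about 13 N; continue in single small steps.

>>> {"name": "step_arm", "arguments": {
  "series": [
    [[0,-0.4,0,1.4,0,0,0],[0,0,0,0,0,0,0]]
  ]
}}

```text
t: 29.35
eef_pos: [0.5014, -0.1923, 0.0565]
orientation: [3.139, 0.002, 1.267]
contact_force: [-1.6, 2.1, 14.2]
gripper_width: 0.0004
```

>>> {"name": "step_arm", "arguments": {
  "series": [
    [[0,-0.4,0,1.4,0,0,0],[0,0,0,0,0,0,0]]
  ]
}}

```text
t: 29.52
eef_pos: [0.5012, -0.1928, 0.055]
orientation: [3.139, 0.002, 1.267]
contact_force: [-2.6, 1.8, 12.5]
gripper_width: 0.0006
```

>>> {"name": "step_arm", "arguments": {
  "series": [
    [[0,-0.4,0,1.2,0,0,0],[0,0,0,0,0,0,0]]
  ]
}}

```text
t: 29.68
eef_pos: [0.501, -0.1932, 0.0537]
orientation: [3.139, 0.002, 1.267]
contact_force: [-2.7, 1.3, 12.4]
gripper_width: 0.0001
```

>>> {"name": "step_arm", "arguments": {
  "series": [
    [[0,-0.3,0,1.2,0,0,0],[0,0,0,0,0,0,0]]
  ]
}}

```text
t: 29.85
eef_pos: [0.5009, -0.1936, 0.0524]
orientation: [3.139, 0.002, 1.267]
contact_force: [-2.5, 0.2, 10.7]
gripper_width: 0.0005
```

```bash
python3 hl.py s36
```

```text
t 29.85 jig TIP [-175.9   -1.9   82.4] Fjig [-0.6  2.5 10.7] w 0.0005
handle angle if touching: 0.186 r 94.8
```

Force is falling now: approaching centre.

>>> {"name": "step_arm", "arguments": {
  "series": [
    [[0,-0.3,0,1,0,0,0],[0,0,0,0,0,0,0]]
  ]
}}

```text
t: 30.07
eef_pos: [0.5007, -0.1938, 0.0512]
orientation: [3.139, 0.002, 1.267]
contact_force: [-1.5, -0.1, 10.2]
gripper_width: 0.0008
```

>>> {"name": "step_arm", "arguments": {
  "series": [
    [[0,-0.2,0,1,0,0,0],[0,0,0,0,0,0,0]]
  ]
}}

```text
t: 30.23
eef_pos: [0.5005, -0.1941, 0.0501]
orientation: [3.14, 0.002, 1.267]
contact_force: [-2.9, -0.5, 9.0]
gripper_width: 0.0005
```

>>> {"name": "step_arm", "arguments": {
  "series": [
    [[0,-0.2,0,1,0,0,0],[0,0,0,0,0,0,0]]
  ]
}}

```text
t: 30.4
eef_pos: [0.5003, -0.1944, 0.0489]
orientation: [3.14, 0.002, 1.267]
contact_force: [-2.9, -0.7, 8.5]
gripper_width: 0.0005
```

>>> {"name": "step_arm", "arguments": {
  "series": [
    [[0,-0.2,0,1,0,0,0],[0,0,0,0,0,0,0]]
  ]
}}

```text
t: 30.57
eef_pos: [0.5002, -0.1946, 0.0478]
orientation: [3.14, 0.002, 1.267]
contact_force: [-1.5, -1.0, 8.7]
gripper_width: 0.0003
```

>>> {"name": "step_arm", "arguments": {
  "series": [
    [[0,-0.2,0,1,0,0,0],[0,0,0,0,0,0,0]]
  ]
}}

```text
t: 30.73
eef_pos: [0.5, -0.1949, 0.0466]
orientation: [3.14, 0.003, 1.267]
contact_force: [-2.5, -2.0, 7.7]
gripper_width: -0.0
```

>>> {"name": "step_arm", "arguments": {
  "series": [
    [[0,-0.2,0,1,0,0,0],[0,0,0,0,0,0,0]]
  ]
}}

```text
t: 30.9
eef_pos: [0.4999, -0.1951, 0.0454]
orientation: [3.14, 0.003, 1.267]
contact_force: [-2.7, -3.0, 5.2]
gripper_width: 0.0002
```

>>> {"name": "step_arm", "arguments": {
  "series": [
    [[0,-0.1,0,1,0,0,0],[0,0,0,0,0,0,0]]
  ]
}}

```text
t: 31.07
eef_pos: [0.4998, -0.1949, 0.0442]
orientation: [3.14, 0.002, 1.267]
contact_force: [-1.7, -1.6, 5.1]
gripper_width: -0.0001
```

```bash
python3 hl.py s37
```

```text
t 31.07 jig TIP [-177.5   -1.3   74.2] Fjig [-2.   1.2  5.1] w -0.0001
handle angle if touching: 0.098 r 94.6
```

View pics/s37.png

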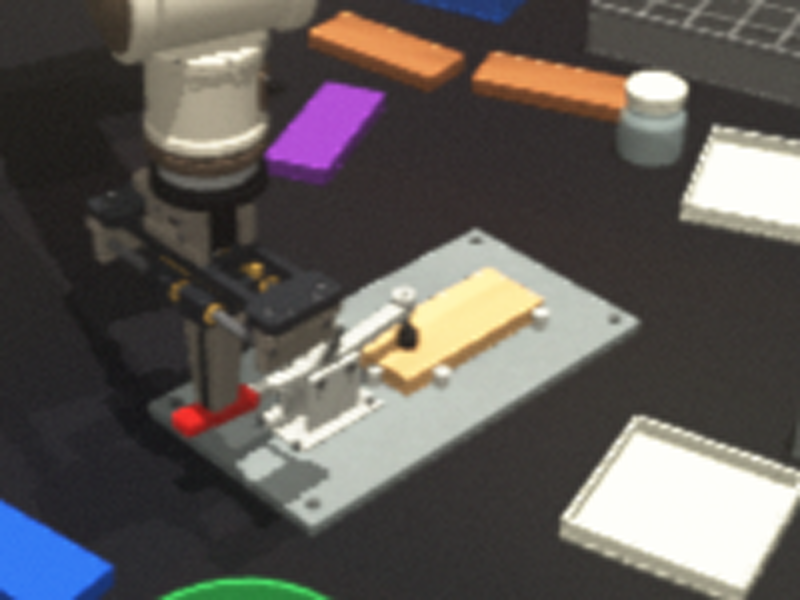

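>>> {"name": "step_arm", "arguments": {
  "series": [
    [[0,0,0,0.8,0,0,0],[0,0,0,0,0,0,0]]
  ]
}}

```text
t: 31.28
eef_pos: [0.4998, -0.194, 0.0429]
orientation: [3.141, 0.001, 1.267]
contact_force: [-0.8, -1.8, 3.7]
gripper_width: 0.0004
```

>>> {"name": "step_arm", "arguments": {
  "series": [
    [[0,0,0,0.8,0,0,0],[0,0,0,0,0,0,0]]
  ]
}}

```text
t: 31.45
eef_pos: [0.4996, -0.1933, 0.0417]
orientation: [-3.142, -0.0, 1.267]
contact_force: [0.1, -0.9, 2.0]
gripper_width: 0.0007
```

>>> {"name": "step_arm", "arguments": {
  "series": [
    [[0,0,0,0.8,0,0,0],[0,0,0,0,0,0,0]]
  ]
}}

```text
t: 31.62
eef_pos: [0.4992, -0.1929, 0.0405]
orientation: [-3.14, -0.001, 1.267]
contact_force: [-0.4, -0.9, 1.3]
gripper_width: 0.0002
```

>>> {"name": "step_arm", "arguments": {
  "series": [
    [[0,0,0,0.8,0,0,0],[0,0,0,0,0,0,0]]
  ]
}}

```text
t: 31.78
eef_pos: [0.499, -0.1929, 0.0397]
orientation: [-3.14, -0.001, 1.267]
contact_force: [-0.3, -0.2, -0.7]
gripper_width: 0.0005
```

```bash
python3 hl.py s38
```

```text
t 31.78 jig TIP [-175.9   -0.    69.7] Fjig [-0.3  0.2 -0.7] w 0.0005
handle angle if touching: 0.051 r 92.4
```

>>> {"name": "step_arm", "arguments": {
  "series": [
    [[0,0,0,0.8,0,0,0],[0,0,0,0,0,0,0]]
  ]
}}

```text
t: 32.0
eef_pos: [0.4992, -0.1932, 0.0391]
orientation: [-3.141, -0.0, 1.267]
contact_force: [-0.2, -0.3, -0.2]
gripper_width: 0.0002
```

>>> {"name": "step_arm", "arguments": {
  "series": [
    [[0,0,0,0.8,0,0,0],[0,0,0,0,0,0,0]]
  ]
}}

```text
t: 32.17
eef_pos: [0.4994, -0.1934, 0.0385]
orientation: [-3.141, -0.0, 1.267]
contact_force: [0.2, -0.6, 0.1]
gripper_width: 0.0004
```

>>> {"name": "step_arm", "arguments": {
  "series": [
    [[0,0,0,0.8,0,0,0],[0,0,0,0,0,0,0]]
  ]
}}

```text
t: 32.33
eef_pos: [0.4995, -0.1935, 0.0378]
orientation: [-3.141, -0.0, 1.267]
contact_force: [0.4, -0.7, -0.5]
gripper_width: 0.0001
```

```bash
python3 hl.py s39
```

```text
t 32.33 jig TIP [-176.3   -0.6   67.8] Fjig [-0.6 -0.6 -0.5] w 0.0001
handle angle if touching: 0.03 r 92.6
```

View pics/s39.png

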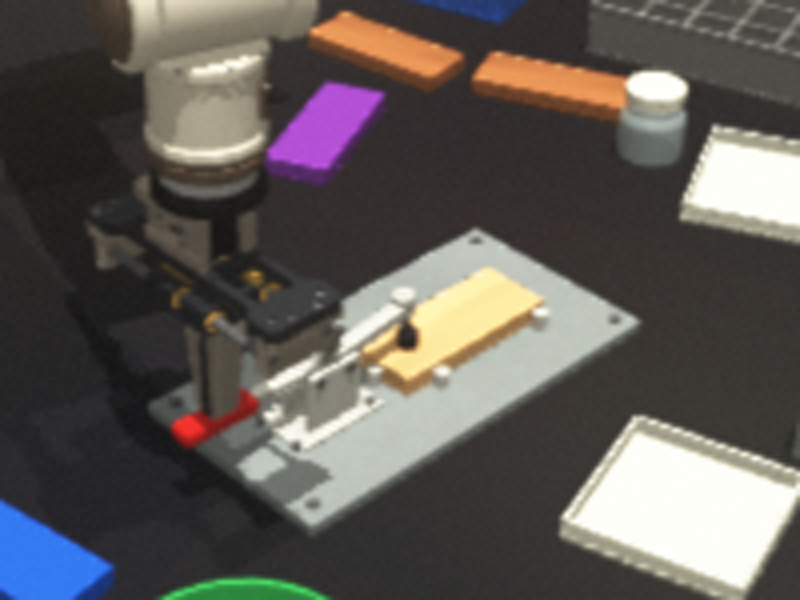

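>>> {"name": "step_arm", "arguments": {
  "series": [
    [[0,0,0,-3,0,0,0],[0,0,0,-8,0,0,0],[0,0,0,-20,0,0,0],[0,0,0,-30,0,0,0],[0,0,0,-30,0,0,0],[0,0,0,-30,0,0,0],[0,0,0,-10,0,0,0],[0,0,0,0,0,0,0]]
  ]
}}

```text
t: 33.05
eef_pos: [0.5017, -0.195, 0.173]
orientation: [3.134, 0.002, 1.267]
contact_force: [0.4, -1.3, -0.3]
gripper_width: 0.0003
```

```bash
python3 hl.py s40; python3 look.py w40; python3 - <<'E'
import cv2
cv2.imwrite('pics/w40c.png',cv2.resize(cv2.imread('pics/w40.png')[0:260,180:460],None,fx=2.3,fy=2.3,interpolation=cv2.INTER_CUBIC))
E
```

```text
t 33.05 jig TIP [-176.9   -3.   203. ] Fjig [-1.1 -0.8 -0.3] w 0.0003
handle angle if touching: 0.96 r 172.1
t 33.1 jig TIP [-176.6   -1.5  200.2] Fjig [-0.1  0.1 -1. ] w 0.0004
edge OpenCV(4.12.0) /io/opencv/modules/imgproc/src/linefit.cpp:50: error: (-215:Assertion failed) count > 0 in function 'fitLine2D_wods'

slat [ -2.   17.4 -17.6] [-54.7 -19.1  53.7 -21.2  54.7  19.4 -53.7  20.8]
tips px [[365.7, 227.7], [392.5, 227.6], [276.6, 227.8], [249.9, 227.8]]
```

View pics/s40.png

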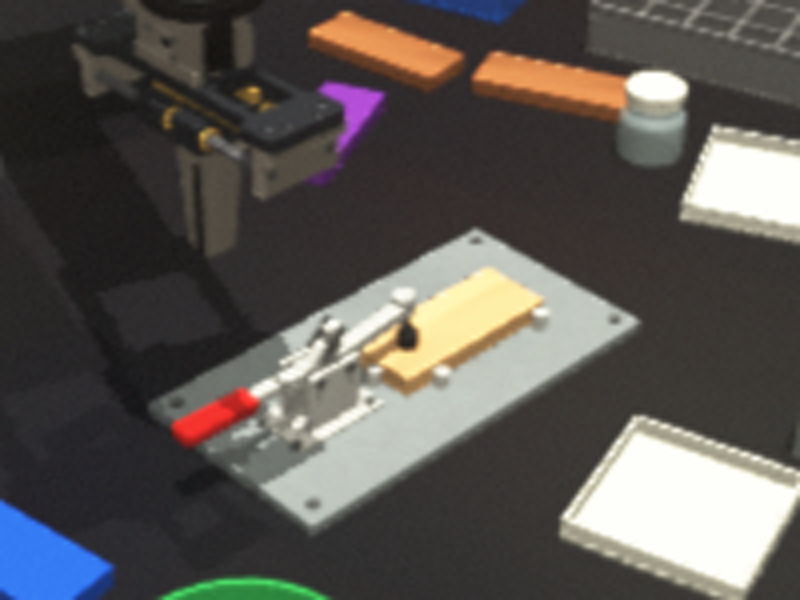

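View pics/w40c.png

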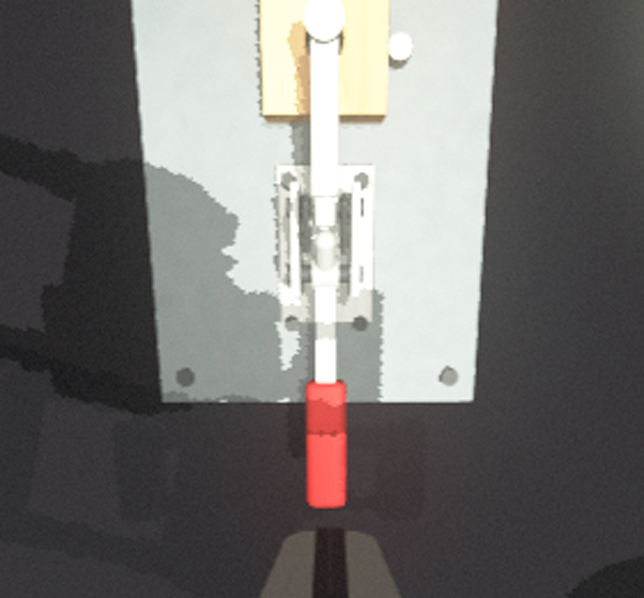

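>>> {"name": "step_arm", "arguments": {
  "series": [
    [[0,20,0,-20,0,0,0],[0,30,0,-10,0,0,0],[0,30,0,0,0,0,0],[0,30,0,0,0,0,0],[0,30,0,0,0,0,0],[0,30,0,0,0,0,0],[0,0,0,0,0,0,0],[0,0,0,0,0,0,0]]
  ]
}}

```text
t: 33.82
eef_pos: [0.5492, -0.03, 0.1964]
orientation: [-3.137, 0.0, 1.27]
contact_force: [0.8, 0.0, -0.6]
gripper_width: 0.0005
```

```bash
python3 look.py w41; python3 - <<'E'
from st import *
from rig import eyes
d=eyes.capture("wrist")
s=.03
P=np.array([[-20,-30,30],[130,-30,30],[130,30,30],[-20,30,30]])/1000.
q=proj(d,jw(J,P)); im=cv2.resize(d["img"][:,:,::-1],None,fx=1,fy=1).copy()
print("home corners px",q.round(1).tolist()); print("pins px",proj(d,jw(J,np.array([[-26,0,26],[10,-36,26],[120,-36,26]])/1000.)).round(1).tolist())
x0,y0=np.maximum(q.min(0)-30,0).astype(int); x1,y1=np.minimum(q.max(0)+30,[640,400]).astype(int)
k=min(780/(x1-x0),590/(y1-y0)); cv2.imwrite("pics/w41c.png",cv2.resize(im[y0:y1,x0:x1],None,fx=k,fy=k,interpolation=cv2.INTER_CUBIC)); print(x0,y0,k)
E
```

```text
t 33.82 jig TIP [ -5.4   0.3 226.4] Fjig [ 0.2 -0.8 -0.6] w 0.0005
slat [54.8  0.1  1.6] [-1.  -0.7  1.1 -0.1  0.9  0.1 -1.   0.7]
tips px [[368.5, 231.1], [395.5, 231.1], [278.5, 230.9], [251.5, 230.9]]
home corners px [[345.5, 191.7], [348.0, 72.9], [299.1, 73.0], [301.9, 191.7]]
pins px [[323.7, 195.2], [350.1, 169.6], [352.4, 82.2]]
269 42 3.2960893854748603
```

View pics/w41c.png

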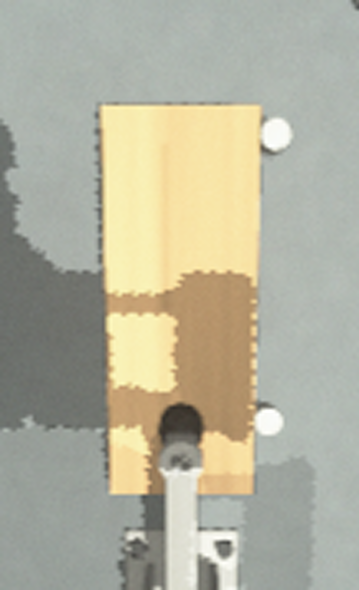

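```bash
python3 - <<'E'
from st import *
from rig import eyes
d=eyes.capture("scene"); a=cv2.imread("pics/scene0.png").astype(int)[:,:,::-1]
cv2.imwrite("pics/s42.png",d["img"][:,:,::-1])
print(st()[0]["t"]); print(arm.sign_off())
E
```

```text
t 33.97 jig TIP [ -7.4  -0.6 227.7] Fjig [ 0.1  0.1 -0. ] w 0.0003
33.9667
the job is handed in; nothing more can be done
None
```

View pics/s42.png

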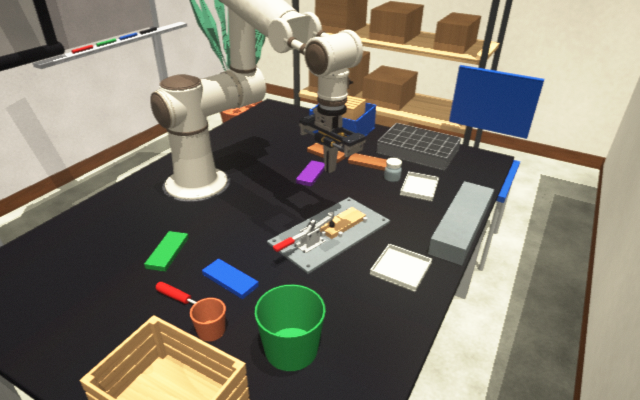

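The slat is home and clamped, and I handed the job in at 34 s. The last picture shows everything else on the table where it was and the gripper well clear of everything.

- **Slat:** I pushed it with the fingers against the side pins and the end pin in turn, feeling about 4 to 7 N at each stop. After clamping, the wrist camera put it at jig (54.8, 0.1) mm and 0.002 rad askew, against a home of (55, 0). That is within camera accuracy, so contact with all three pins rests on those felt stops and the pictures.
- **Clamp:** I pushed the handle down in small steps. The push rose to about 14 N and then fell to nothing as the handle went past centre. I never pressed it against its stop. The handle stayed down when I let go and was still down in the last picture.
- **A reading that disagreed:** the real fingertips sit about 30 mm short of the reported TCP. My first approach therefore passed just over the slat without touching it. I worked out the offset from the wrist and scene pictures and allowed for it from then on.

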